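# Press the caliper home in its foam case

### The job

Put the caliper back in its case: find its matching cutout in the foam insert and press the caliper in, head end and tail end, until it is fully down in the foam all along. Leave the cold chisel in its cutout, and do not disturb the bottle, the hand lens and the ammonite.

Things in the scene. Friction and masses are not known exactly. Their poses are not given: they have to be found in the camera images.
- caliper: Loose digital caliper, shut, rigid, lying flat, 170 g. Origin: underside, mid slide housing; +y to the head, -x to the long jaws. In mm: grey housing x +-17, y -30..28, z 0..14 (grasp it across x); head x +-17, y 28..52, z 0..14; long jaws x -50..-15, y 27..49, z 3..11; short jaws x 17..26, y 33..47; beam x +-8, y -90..-30, z 3..11; end block x +-11, y -104..-90, z 0..14.
- caliper_head (a point): Point on the caliper's underside below the head, 40 mm toward +y from its origin.
- caliper_tail (a point): Point on the caliper's underside below the end block at the tail, 97 mm toward -y from its origin.
- case: Open aluminium case 131 x 231 mm, walls 24 mm high, fixed. Origin: mid underside; z up, long side along y. Its dark foam insert (122 x 200 mm, top 25.5 mm above the case's underside) was laid in by hand: it does not move, but stands up to 11 mm off the middle along the case's y, either way; the poses do not tell it, look or feel for it. Along x and in yaw it stands true.
- nest (a point): Fixed to the case: where the caliper's origin belongs when fully home, if the insert stands in the middle of the case; axes as the case's. On the cutout's floor, 11 mm above the case's underside. The cutout has the caliper's outline (head to the case's +y, long jaws to -x), 1.7 mm larger all round, 14.5 mm deep: home, the caliper's top is 0.5 mm below the foam's.
- mouth (a point): Fixed to the case, 14.5 mm above the nest point, level with the foam's top. Foam bulges beside the housing (its y -15..15) and the end block narrow the mouth: the caliper drops in freely about 3 mm, then must be pressed, with roughly 5 to 20 N on the housing or head and 3 to 10 N on the end block, and stays where pushed. No room for fingers beside it in the foam.
- chisel: Loose octagonal cold chisel, 17 x 170 x 15 mm, lying in a straight cutout of the foam beside the caliper's, on the +x side, 44 mm from the insert's middle. Origin: middle of its underside; long axis y.
- bottle: Bystander: white bottle with an orange cap, 52 mm across, 125 mm high, standing; origin in the middle of its foot.
- lens: Bystander: black hand lens, 45 x 56 x 12 mm, lying flat; origin in the middle of its underside.
- ammonite: Bystander: flat fossil ammonite, 65 x 71 x 15 mm; origin in the middle of its underside.

How it is judged:
At the end, for the whole second after the job is handed in: Caliper at rest and level in its cutout (origin within 13.5 mm of the nest point from above, lined up and level to 0.06 rad), head and tail both within 2.5 mm of the cutout's floor; the chisel still within 3 mm of its cutout's floor (horizontal distance between caliper and nest below 0.0135 m and angle between the y axis of caliper and the y axis of case, either way round below 0.06 rad and z of each of caliper_head, caliper_tail in the frame of nest below 0.0025 m and angle between caliper's own z axis and vertical below 0.06 rad and z of chisel in the frame of nest below 0.003 m and linear speed of caliper below 0.02 m/s); the robot touches nothing.
It fails at once if the cold chisel is moved by more than 12 mm (distance of chisel from where it was at the start of the episode above 0.012 m).
It fails at once if the bottle is moved by more than 30 mm or tipped (distance of bottle from where it was at the start of the episode above 0.03 m or angle between bottle's own z axis and vertical above 0.4 rad).
It fails at once if the hand lens is moved by more than 30 mm (distance of lens from where it was at the start of the episode above 0.03 m).
It fails at once if the ammonite is moved by more than 30 mm (distance of ammonite from where it was at the start of the episode above 0.03 m).
It also fails if it takes over 58 s, if anything falls off the work surface, if the arm or the gripper's body presses on something with over 40 N, if the wrist force passes 120 N, or if a joint passes its speed limit or range.

### The arm

A 6-joint arm with a two-finger parallel gripper is mounted at the origin on a cart in front of the work surface, level with it; the furniture and walls round the work are solid. World frame = base frame: x ahead of the robot, y to its left, z up, the work surface at z = 0. Lengths are in m, angles in rad, forces in N, time in s.
With the tool pointing down it reaches from about 0.4 to 0.825 m from the base axis. Payload 7 kg.
Tool frame: the origin (TCP) lies between the finger pads; the fingertips stand 25 mm ahead of it and the grasp point (between the pads) lies 6 mm ahead of it (arm.tip_reach is the z of the fingertips in the tool frame, in m); z points along the fingers, y is the direction in which the jaws open and shut (so a half turn about z gives the same grasp; the last joint's range is limited). The gripper opens to 85 mm and grips with 20 to 120 N. Pads are 22 mm wide; open, the fingers measure 114 mm over their backs; the gripper's body (76 mm by 85 mm) begins 54 mm behind the grasp point. The pads swing forward as they close: fully open they stand 13 mm farther back than shut.
Start: joints at [-0.812, 0.359, 0.012, 0, -1.224, -0.288], TCP at [0.306, -0.602, 0.219] pointing down, gripper open.
Joint ranges: [-3.07, 3.07], [-1.43, 2.12], [-1.02, 1.25], [-3.03, 1.67], [-3.05, -0], [-3.03, 3.03]. Speed limits (rad/s): [2.39, 2.39, 3.01, 3.14, 3.14, 3.14].

### API

Orientations are given as a 3x3 rotation matrix whose columns are the frame's x, y, z axes.
In Python, from workcell import arm gives the robot as it stands.
- The arm moves only by the tool move_arm, never from a script. Its argument "plan" is a list that holds one entry, the list of rows, each a list of 7 numbers: the opening, from 0 (shut) to 1 (fully open), then the shift along the tool's x, y, z in cm, then the turn, a rotation vector about the tool's x, y, z in degrees. In form: [[[grip, dx, dy, dz, wx, wy, wz], ...]]. A call has 1 to 10 rows; each row is the pose to reach, as a shift and turn from the pose commanded when the call began, along the tool's axes at that moment; what a row does not reach only later rows make up. A row lasts 1/12 s, in which the tool goes at most 41.7 mm and 7.16 degrees, less where a joint would pass 70% of its speed; a pose out of reach is approached as far as the arm can. A call with a gripper value outside its range is refused whole. The fingers move at their own pace and stop on an object; "squeeze" is the grip in N (left out, the last holds). Time passes only in rows, so rows that repeat a pose let the fingers close. It gives the time, the measured TCP pose, the force and the opening at its end, in the units of the state.
- arm.get_obs(): the state, without advancing time (a new reading comes with each control period).
- arm.capture(name): name is "side" or "top" or "wrist"; returns a dict with "image" (420x560x3 uint8, red, green, blue), "fovy" (degrees; the focal length in pixels is half the picture's height over the tangent of half this angle, whatever the lens; pixels are square), "cx", "cy" (the principal point, pixels), "k1" (the pictures are not rectified: a ray, as slopes to the right and down, at radius r is drawn at 1 + k1 r^2 times it, then the intrinsics apply), "rvec" (rotation vector, rad) and "tvec" (3), from world to camera coordinates, as OpenCV has them. Camera axes: x right, y down, z forward; pixel columns grow to the right and rows downward; lengths in m; the calibration is good to about 2 mm. A picture is of the moment at which its call begins. There is no depth.
- arm.job_done(): hands the job in, once; it reports no verdict.
The state is a dict: "time_s": time; "joint_pos": joint angles; "dq": joint speeds; "joint_torque": joint torques, N m; "position": TCP position; "orientation": TCP orientation; "force": force on the tool from outside, world axes, zero at the start; "moment": the same for the moment, N m; "grip_width": finger opening in m.
Only numpy, scipy, OpenCV 4.12 (cv2) and the standard library are available. Lean on these libraries where they do the work, as an engineer would, in place of code of your own. Each camera call takes 0.05 s, during which the arm holds its last target.

## Working session

There is one attempt and no reset: what is moved stays moved. The work goes in short steps, Python scripts to look and compute and a tool call to move; the robot and the scene stay as the last step left them, time stands still between calls to the robot, and variables do not carry over. Pictures are saved under pics/ and viewed, and the job is handed in when it is done.

Besides the shell and the picture viewer there is one more tool, called after ">>>" as name(argument=value, ...), one argument or row to a line, values as JSON. move_arm: Moves the arm, as the interface text tells. Its arguments: {"type":"object","properties":{"plan":{"type":"array","items":{"type":"array","items":{"type":"array","items":{"type":"number"}}}},"squeeze":{"type":"number"}},"required":["plan"]}

```bash
ls; mkdir -p pics
cat > h.py <<'E'
import numpy as np, cv2
from workcell import arm
def cap(n,f):
    d=arm.capture(n); cv2.imwrite('pics/'+f+'.png',cv2.cvtColor(d['image'],cv2.COLOR_RGB2BGR)); 
    np.save('pics/'+f+'.npy',{k:v for k,v in d.items()},allow_pickle=True); return d
def load(f): return np.load('pics/'+f+'.npy',allow_pickle=True).item()
def px2w(d,u,v,z):
    H=d['image'].shape[0]; f=H/2/np.tan(np.radians(d['fovy'])/2)
    xd=np.array([(u-d['cx'])/f,(v-d['cy'])/f]); x=xd.copy()
    for _ in range(30): x=xd/(1+d['k1']*(x@x))
    R=cv2.Rodrigues(np.array(d['rvec'],float))[0]; t=np.array(d['tvec'],float)
    c=-R.T@t; r=R.T@np.array([x[0],x[1],1]); return c+r*(z-c[2])/r[2]
def w2px(d,P):
    H=d['image'].shape[0]; f=H/2/np.tan(np.radians(d['fovy'])/2)
    R=cv2.Rodrigues(np.array(d['rvec'],float))[0]; q=R@np.array(P,float)+np.array(d['tvec'],float)
    x=q[:2]/q[2]; x=x*(1+d['k1']*(x@x)); return x*f+[d['cx'],d['cy']]
def crop(f,x0,y0,x1,y1,s,o):
    i=cv2.imread('pics/'+f+'.png')[y0:y1,x0:x1]; cv2.imwrite('pics/'+o+'.png',cv2.resize(i,None,fx=s,fy=s,interpolation=cv2.INTER_CUBIC))
E
python3 - <<'E'
from h import *
for n in ['side','top','wrist']:
    d=cap(n,n+'0'); print(n,d['fovy'],d['k1'],d['cx'],d['cy'],d['rvec'],d['tvec'])
print(arm.get_obs())
E
```

```text
pics
side 54.36751739124992 -0.12276460245210993 282.10117832465136 208.0502556315857 [ 2.2749714  -0.31540921  0.16371286] [-0.5409322   0.10378062  1.15567674]
top 52.433824053741425 -0.07481537752052074 284.8047103253177 206.0838213003033 [ 2.12670374 -2.10528213  0.19977663] [-0.05783497  0.53547142  0.87400829]
wrist 60.61485553804714 -0.01360299462964416 288.36593429237064 216.15768009015574 [-1.56006419 -2.54263857 -0.34648533] [ 0.67301303 -0.03442095  0.37922191]
{'time_s': 0.15, 'joint_pos': array([-8.11883025e-01,  3.59187954e-01,  1.12472243e-02, -2.18076375e-04,
       -1.22410022e+00, -2.88112269e-01]), 'dq': array([ 0.00013922, -0.00169439,  0.00280463,  0.00139041,  0.00200234,
       -0.00088933]), 'joint_torque': array([-8.38803899e-04, -5.83876276e+01,  2.93648314e+01,  6.94053814e+00,
       -4.29644788e-03,  8.62673943e-06]), 'position': array([ 0.30597247, -0.60123478,  0.21829814]), 'orientation': array([[-8.91238838e-01, -4.53533718e-01, -7.07642606e-04],
       [-4.53534243e-01,  8.91238240e-01,  1.04420930e-03],
       [ 1.57094027e-04,  1.25158003e-03, -9.99999204e-01]]), 'force': array([0.32201027, 1.26849213, 0.03083297]), 'moment': array([-0.02868034, -0.00407633, -0.04500103]), 'grip_width': 0.08547786718864782}
```

View pics/top0.png

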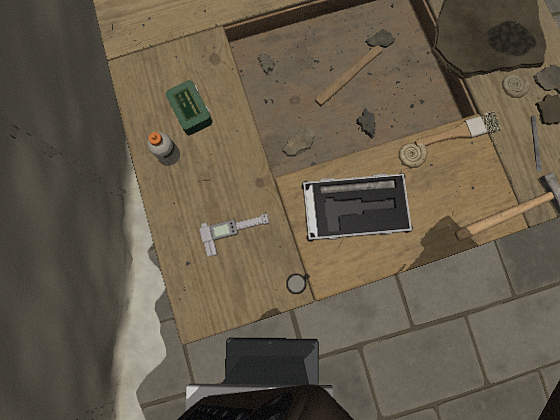

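View pics/side0.png

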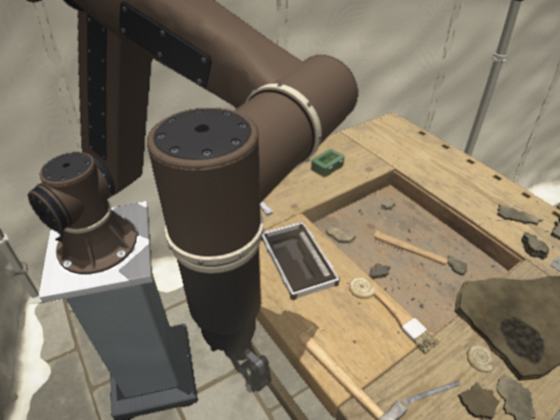

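View pics/wrist0.png

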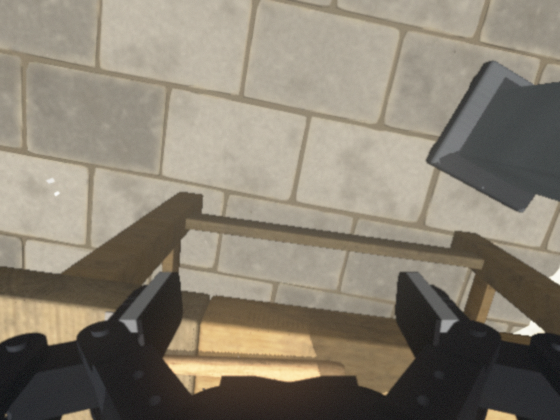

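The top picture shows the caliper with its head at about (209,235) and tail at (267,217). The case is around (358,206), the lens at (296,283), the bottle at (160,145) and the ammonite at (412,153). I'll enlarge it next.

Run:
```python
from h import *
crop('top0',190,200,290,270,8,'c1'); crop('top0',295,165,420,250,6,'c2')
d=load('top0')
for n,u,v in [('headend',205,235),('tail',267,218),('lens',296,283),('bottle',160,150),('amm',412,153)]: print(n,px2w(d,u,v,0.01))
```

```text
headend [0.47627559 0.12689695 0.01      ]
tail [ 0.51650853 -0.01211862  0.01      ]
lens [ 0.37215741 -0.07854839  0.01      ]
bottle [0.67623717 0.24341916 0.01      ]
amm [ 0.67408017 -0.34898103  0.01      ]
```

View pics/c1.png

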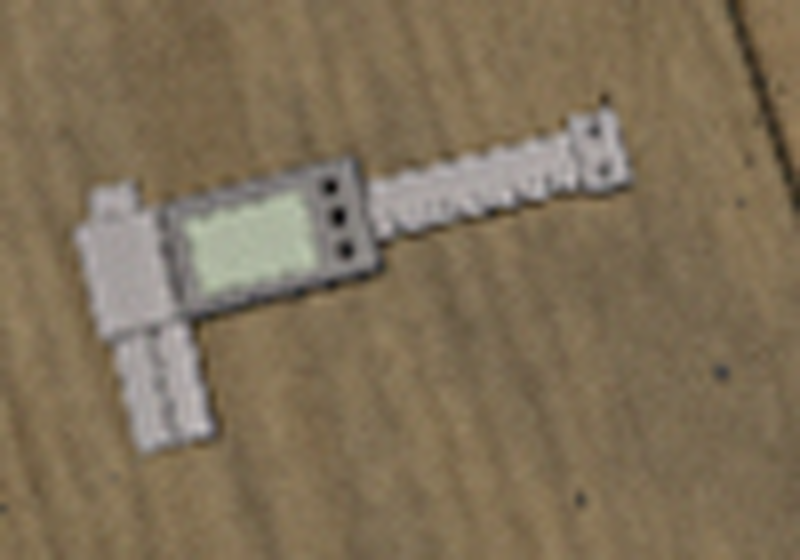

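View pics/c2.png

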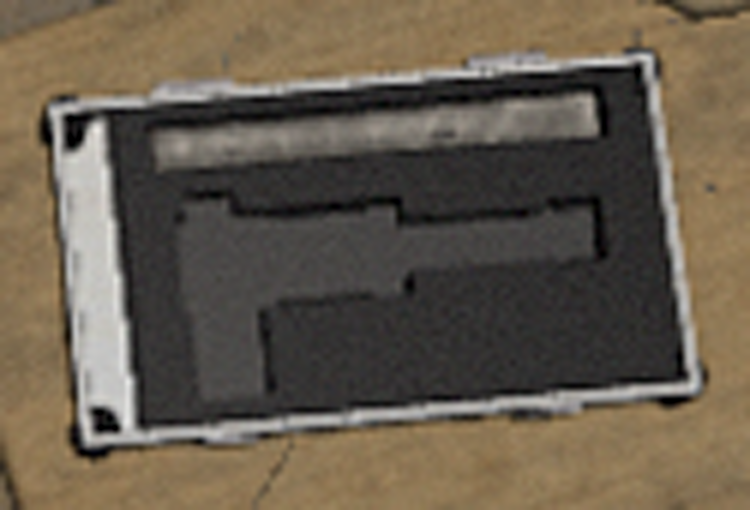

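```bash
cat >> h.py <<'E'
from scipy.optimize import least_squares
def fit(d,pts,z0=0,x0=(0.5,0,0)):
    # pts: (u,v,X,Y,Z mm) full pixels ; returns x,y,yaw
    def res(p):
        c,s=np.cos(p[2]),np.sin(p[2]); o=[]
        for u,v,X,Y,Z in pts:
            o+=list(w2px(d,[p[0]+(c*X-s*Y)/1e3,p[1]+(s*X+c*Y)/1e3,z0+Z/1e3])-[u,v])
        return np.array(o)
    r=least_squares(res,x0,loss='soft_l1'); return r.x,res(r.x).reshape(-1,2)
def unc(pts,x0,y0,s): return [((p[0]+.5)/s-.5+x0,(p[1]+.5)/s-.5+y0)+tuple(p[2:]) for p in pts]
E
python3 - <<'E'
from h import *
np.set_printoptions(precision=4,suppress=True)
d=load('top0')
P=unc([(355,158,17,-30,14),(382,268,-17,-30,14),(615,108,11,-104,14),(632,182,-11,-104,14),(78,230,17,52,14),(103,337,-17,52,14),(143,452,-50,49,11),(215,435,-50,27,11)],190,200,8)
print(fit(d,P))
Q=unc([(55,103,65.5,115.5,24),(652,55,65.5,-115.5,24),(700,390,-65.5,-115.5,24),(85,445,-65.5,115.5,24)],295,165,6)
x,r=fit(d,Q,0); print(x,r)
# cutout features at foam top z
for n,u,v in [('foam +y +x',105,118),('foam +y -x',135,425),('cut tail',603,230)]:
    a=unc([(u,v)],295,165,6)[0]; w=px2w(d,*a,0.0255); c,s=np.cos(x[2]),np.sin(x[2]); e=w[:2]-x[:2]; print(n,[c*e[0]+s*e[1],-s*e[0]+c*e[1]])
R=cv2.Rodrigues(np.array(d['rvec']))[0]; print('cam',-R.T@d['tvec'])
E
```

```text
(array([0.4892, 0.0862, 0.268 ]), array([[ 0.2078, -0.6454],
       [ 0.3602,  0.0899],
       [ 0.1561, -0.1091],
       [ 0.4442, -0.0441],
       [-0.4873, -0.4906],
       [-0.3127,  0.7038],
       [-0.4954,  0.411 ],
       [ 0.074 ,  0.0454]]))
[ 0.5444 -0.2141  0.0948] [[-0.692  -0.2039]
 [ 0.4017 -0.4397]
 [ 0.4639  0.3858]
 [-0.2173  0.1775]]
foam +y +x [np.float64(0.05711345858204188), np.float64(0.09585873291664321)]
foam +y -x [np.float64(-0.05953332361492748), np.float64(0.09605519795931715)]
cut tail [np.float64(-0.0015996728136687434), np.float64(-0.08602839601293343)]
cam [ 0.3567 -0.0595  0.9608]
```

```bash
cat >> h.py <<'E'
from scipy.spatial.transform import Rotation as Rn
def rel(pos,yaw_y,cur=None,tilt=None):
    # yaw_y deg: direction of tool y in world; tool down. prints cm, deg
    o=cur or arm.get_obs(); R=o['orientation']; a=np.radians(yaw_y)
    y=np.array([np.cos(a),np.sin(a),0]); z=np.array([0,0,-1.]); x=np.cross(y,z); T=np.c_[x,y,z]
    dp=R.T@(np.array(pos)-o['position'])*100; w=np.degrees(Rn.from_matrix(R.T@T).as_rotvec())
    return np.round(dp,2),np.round(w,2)
E
python3 - <<'E'
from h import *
np.set_printoptions(precision=4,suppress=True)
d=load('wrist0'); o=arm.get_obs(); R=cv2.Rodrigues(np.array(d['rvec']))[0]; c=-R.T@d['tvec']
print('cam in tool',o['orientation'].T@(c-o['position']),'\naxes in tool\n',o['orientation'].T@R.T)
print(rel([0.544,-.214,.28],185.4), rel([0.4892,.0862,.2],195.4))
E
```

```text
cam in tool [ 0.068   0.0009 -0.1547] 
axes in tool
 [[-0.0003 -0.9639 -0.2663]
 [ 1.     -0.0006  0.0011]
 [-0.0012 -0.2663  0.9639]]
(array([-38.78,  23.72,  -6.15]), array([  0.07,   0.03, -68.43])) (array([-47.51,  52.95,   1.89]), array([  0.07,   0.04, -78.43]))
```

Run:
```python
from h import *
print(rel([0.5406,-.174,.22],185.4))
```

```text
(array([-40.29,  27.44,  -0.14]), array([ 7.000e-02,  3.000e-02, -6.843e+01]))
```

>>> move_arm(
  plan=[
    [[1,-40.3,27.4,0,0,0,-68.4],[1,-40.3,27.4,0,0,0,-68.4],[1,-40.3,27.4,0,0,0,-68.4],[1,-40.3,27.4,0,0,0,-68.4],[1,-40.3,27.4,0,0,0,-68.4],[1,-40.3,27.4,0,0,0,-68.4],[1,-40.3,27.4,0,0,0,-68.4],[1,-40.3,27.4,0,0,0,-68.4],[1,-40.3,27.4,0,0,0,-68.4],[1,-40.3,27.4,0,0,0,-68.4]],
  ],
)

```text
time_s: 0.98
position: [0.5074, -0.2344, 0.2191]
orientation: [[0.101, -0.995, 0.0], [-0.995, -0.101, 0.0], [-0.0, -0.0, -1.0]]
force: [0.9, -1.5, -0.6]
grip_width: 0.0853
```

>>> move_arm(
  plan=[
    [[1,-5.7,-3.9,0,0,0,0],[1,-5.7,-3.9,0,0,0,0],[1,-5.7,-3.9,0,0,0,0],[1,-5.7,-3.9,0,0,0,0],[1,-5.7,-3.9,0,0,0,0]],
  ],
)

```text
time_s: 1.4
position: [0.5402, -0.176, 0.2187]
orientation: [[0.094, -0.996, -0.001], [-0.996, -0.094, 0.0], [-0.0, 0.001, -1.0]]
force: [-0.3, -0.6, -0.3]
grip_width: 0.0858
```

Run:
```python
from h import *
o=arm.get_obs(); print(o['position'],o['orientation'],o['dq'])
cap('wrist','w1')
```

```text
[ 0.54018026 -0.1759894   0.21873759] [[ 9.42653575e-02 -9.95546859e-01 -7.02208178e-04]
 [-9.95547105e-01 -9.42653822e-02  2.10578916e-06]
 [-6.82903341e-05  6.98882816e-04 -9.99999753e-01]] [-0.02360371 -0.00578418 -0.00230525  0.00110612  0.00065661  0.00062265]
```

View pics/w1.png

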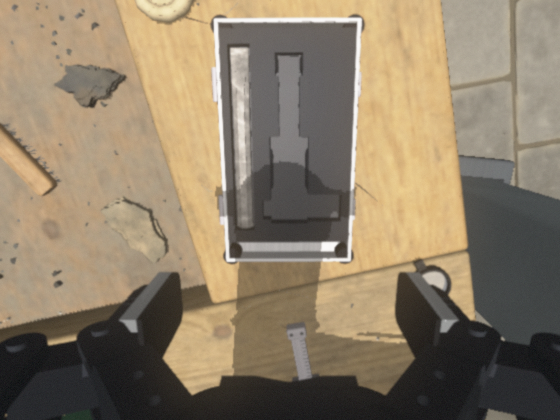

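The wrist picture shows the case at columns 215–362 and rows 17–262. The cutout runs from the tail end at (289,53) to the head end at about (293,220), with the jaws to the right at (340,205). I'll enlarge it to measure the edges.

Run:
```python
from h import *
i=cv2.imread('pics/w1.png'); 
def g(x0,y0,x1,y1,s,o):
    c=i[y0:y1,x0:x1].astype(float); c=np.clip(255*(c/255)**.6*1.2,0,255).astype('uint8'); cv2.imwrite('pics/'+o+'.png',cv2.resize(c,None,fx=s,fy=s,interpolation=cv2.INTER_CUBIC))
g(205,125,370,275,4.8 if 0 else 4,'c3'); g(205,5,370,135,4,'c4')
```

```text
(no output)
```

View pics/c3.png

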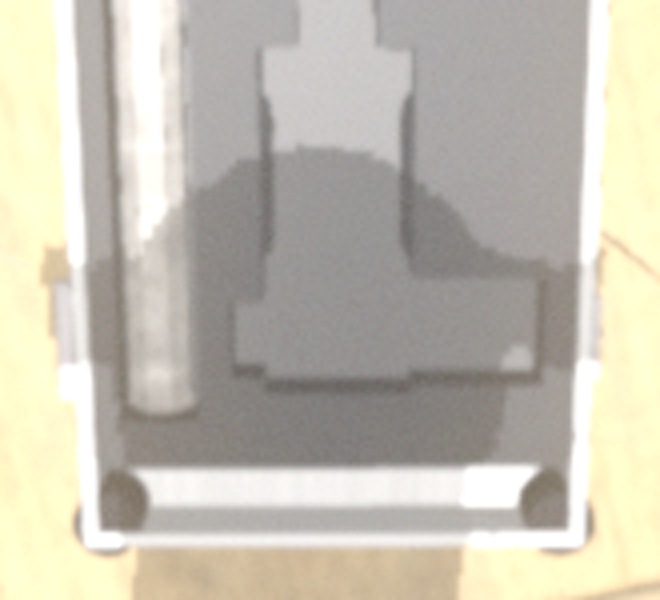

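View pics/c4.png

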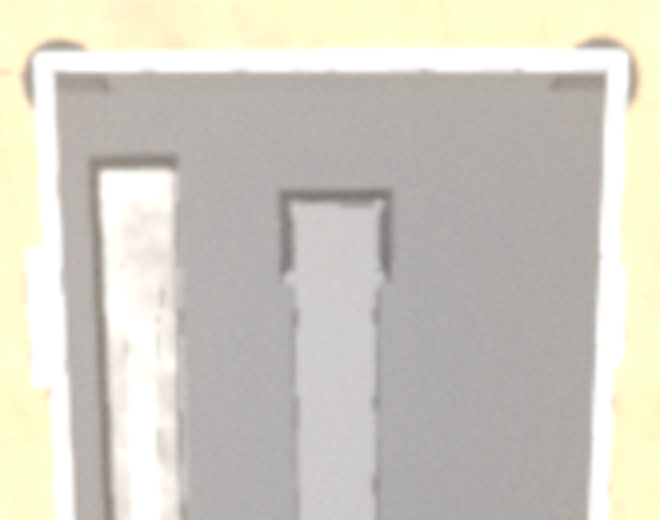

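Run:
```python
from h import *
np.set_printoptions(precision=4,suppress=True)
d=load('w1'); Z=25.5
A=unc([(268,390,18.7,53.7,Z),(412,388,-18.7,53.7,Z),(260,47,18.7,-31.7,Z),(413,47,-18.7,-31.7,Z),(543,382,-51.7,50.7,Z),(543,278,-51.7,25.3,Z),(234,376,27.7,48.7,Z),(234,300,27.7,31.3,Z)],205,125,4)
B=unc([(282,190,12.7,-105.7,Z),(391,190,-12.7,-105.7,Z)],205,5,4)
x,r=fit(d,A+B,0,(.54,-.21,.09)); print('cutout',x); print(r)
C=unc([(36,50,65.5,-115.5,24),(628,48,-65.5,-115.5,24)],205,5,4)+unc([(85,547,65.5,115.5,24),(583,545,-65.5,115.5,24)],205,125,4)
y,r=fit(d,C,0,(.54,-.21,.09)); print('case',y); print(r)
e=x[:2]-y[:2];c,s=np.cos(y[2]),np.sin(y[2]); print('cutout in case',[c*e[0]+s*e[1],-s*e[0]+c*e[1]])
# same for top image
d2=load('top0')
Q=unc([(603,258,-12.7,-105.7,Z),(600,200,12.7,-105.7,Z),(400,200,18.7,-31.7,Z),(410,296,-18.7,-31.7,Z),(268,308,-18.7,25.3,Z),(270,398,-51.7,25.3,Z),(200,402,-51.7,50.7,Z),(180,222,18.7,53.7,Z)],295,165,6)
x2,r=fit(d2,Q,0,(.54,-.21,.09)); print('top cutout',x2); print(r)
for t in (x[:2],[.4892,.0862]): pass
```

```text
cutout [ 0.5398 -0.1933  0.1007]
[[-0.5064  0.5901]
 [ 0.4987  0.845 ]
 [-0.2355 -0.0502]
 [ 0.9773 -0.3138]
 [ 0.4861 -0.725 ]
 [ 1.3202  0.6096]
 [-1.0388 -0.611 ]
 [-1.494   1.5472]
 [-0.6924 -0.3012]
 [ 0.4521 -0.4925]]
case [ 0.5429 -0.2121  0.0965]
[[-0.6042 -0.2272]
 [ 0.4708 -0.0457]
 [-0.2384  0.1602]
 [ 0.3627  0.3282]]
cutout in case [np.float64(-0.0013145036056603332), np.float64(0.019004017118774592)]
top cutout [ 0.5405 -0.1945  0.0974]
[[ 0.6686  0.9015]
 [-0.366  -0.4637]
 [ 0.179  -0.2576]
 [ 0.539   0.063 ]
 [-1.1393  0.2831]
 [ 0.1657 -0.0713]
 [ 0.4252  0.2698]
 [-0.8971 -0.6682]]
```

Run:
```python
from h import *
print(rel([0.4867,.1034,.2072],195.1))
```

```text
(array([-28.36,   2.69,   1.17]), array([ 0.03,  0.01, -9.74]))
```

>>> move_arm(
  plan=[
    [[1,-28.2,2.7,1.2,0,0,-9.7],[1,-28.2,2.7,1.2,0,0,-9.7],[1,-28.2,2.7,1.2,0,0,-9.7],[1,-28.2,2.7,1.2,0,0,-9.7],[1,-28.2,2.7,1.2,0,0,-9.7],[1,-28.2,2.7,1.2,0,0,-9.7],[1,-28.2,2.7,1.2,0,0,-9.7],[1,-28.2,2.7,1.2,0,0,-9.7],[1,-28.2,2.7,1.2,0,0,-9.7],[1,-28.2,2.7,1.2,0,0,-9.7]],
  ],
)

```text
time_s: 2.28
position: [0.4871, 0.1013, 0.2071]
orientation: [[0.26, -0.966, -0.0], [-0.966, -0.26, -0.0], [0.0, 0.0, -1.0]]
force: [0.5, -0.6, -0.8]
grip_width: 0.0852
```

Run:
```python
from h import *
o=arm.get_obs(); print(o['position'],o['orientation'],o['dq'])
cap('wrist','w2'); crop('w2',215,30,365,140,5,'c5');crop('w2',215,120,365,230,5,'c6')
```

```text
[0.48714249 0.1013111  0.20705037] [[ 2.59620867e-01 -9.65710621e-01 -4.18101079e-05]
 [-9.65710619e-01 -2.59620863e-01 -9.18973811e-05]
 [ 7.78915007e-05  6.42349429e-05 -9.99999995e-01]] [-2.18285902e-02  2.59401166e-03  1.60104351e-05 -1.81652060e-04
 -1.32572662e-04 -2.03621699e-03]
```

View pics/w2.png

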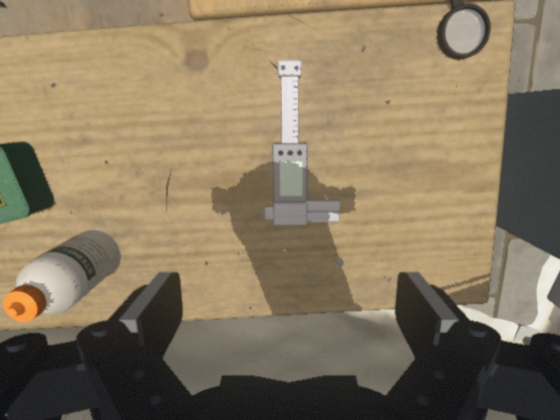

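View pics/c5.png

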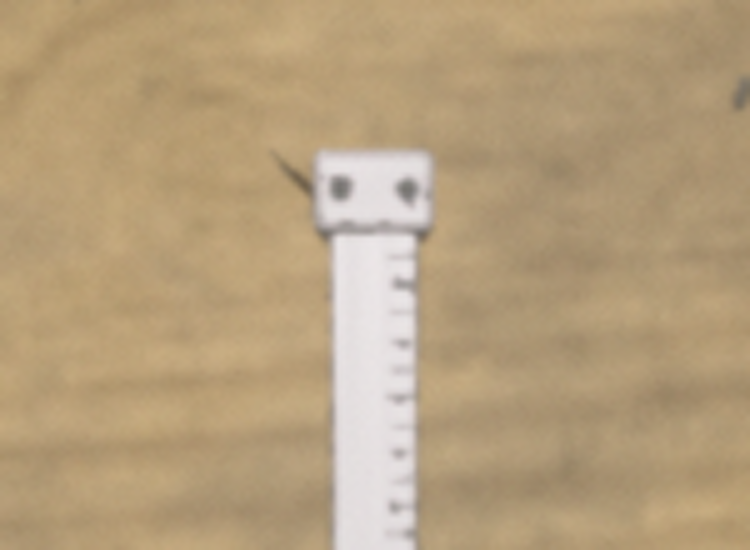

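View pics/c6.png

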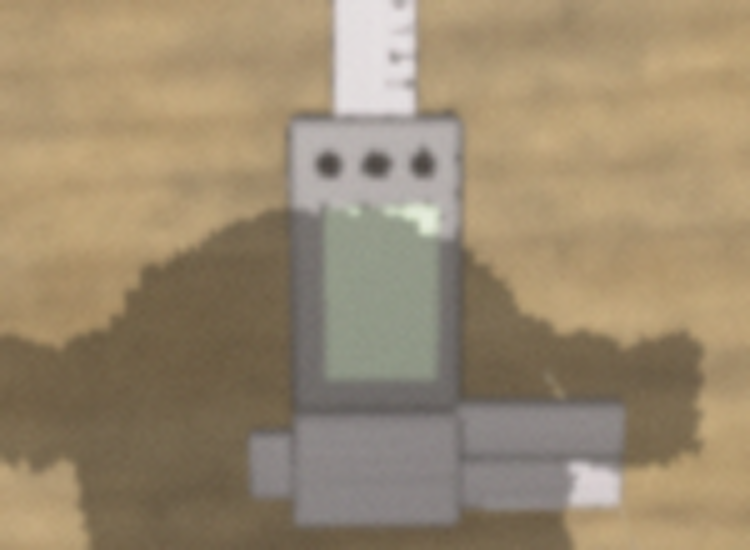

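Run:
```python
from h import *
np.set_printoptions(precision=4,suppress=True)
d=load('w2')
A=unc([(315,152,11,-104,14),(434,152,-11,-104,14)],215,30,5)+unc([(290,117,17,-30,14),(462,117,-17,-30,14),(296,524,17,52,14),(458,524,-17,52,14),(624,404,-50,27,11),(622,510,-50,49,11)],215,120,5)
x,r=fit(d,A,0,(.49,.09,.26)); print('caliper',x); print(r)
c,s=np.cos(x[2]),np.sin(x[2])
for z in (.2071,.02): print(rel([x[0],x[1],z],np.degrees(x[2])+180))
```

```text
caliper [0.4882 0.0887 0.2657]
[[-0.3324 -0.6506]
 [ 0.3493 -0.7331]
 [-0.7599  0.0556]
 [ 0.5574 -0.0641]
 [-0.7075  1.0684]
 [ 0.4754  0.9566]
 [ 0.3114  0.1018]
 [-0.0422 -0.0318]]
(array([ 1.2 ,  0.22, -0.  ]), array([ 0.  , -0.  , -0.23]))
(array([ 1.2 ,  0.22, 18.71]), array([ 0.  , -0.  , -0.23]))
```

>>> move_arm(
  plan=[
    [[1,1.2,0.2,4,0,0,-0.2],[1,1.2,0.2,8,0,0,-0.2],[1,1.2,0.2,12,0,0,-0.2],[1,1.2,0.2,15,0,0,-0.2],[1,1.2,0.2,17,0,0,-0.2],[1,1.2,0.2,17.8,0,0,-0.2],[1,1.2,0.2,17.85,0,0,-0.2],[1,1.2,0.2,17.85,0,0,-0.2]],
  ],
)

```text
time_s: 3.0
position: [0.489, 0.0893, 0.029]
orientation: [[0.262, -0.965, 0.0], [-0.965, -0.262, -0.0], [0.0, -0.0, -1.0]]
force: [0.3, 0.9, 0.8]
grip_width: 0.0855
```

Run:
```python
from h import *
np.set_printoptions(precision=4,suppress=True)
o=arm.get_obs(); print(o['position'],o['orientation'],o['force'])
print(rel([.4882,.0887,.0285],15.22+180))
cap('wrist','w3')
```

```text
[0.489  0.0893 0.029 ] [[ 0.2622 -0.965   0.0001]
 [-0.965  -0.2622 -0.0003]
 [ 0.0003 -0.     -1.    ]] [0.3453 0.8575 0.8349]
(array([0.04, 0.09, 0.05]), array([-0.  , -0.02, -0.02]))
```

View pics/w3.png

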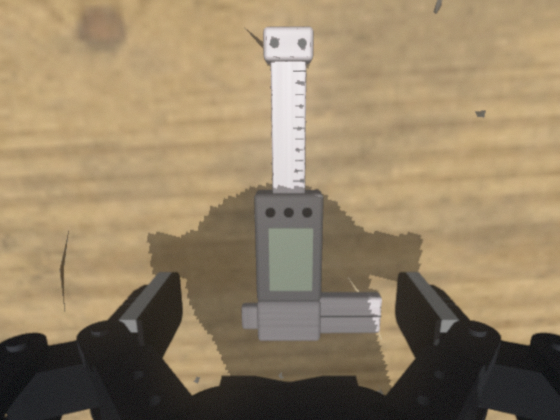

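Run:
```python
from h import *
d=load('w3');o=arm.get_obs()
for p in [(0,0,.017),(.011,.0427,.012),(-.011,.0427,.012),(.011,-.0427,.012)]: print(p,w2px(d,o['position']+o['orientation']@np.array(p)))
```

```text
(0, 0, 0.017) [285.69652533 253.29374246]
(0.011, 0.0427, 0.012) [373.05696199 235.80598993]
(-0.011, 0.0427, 0.012) [370.31450114 277.17079804]
(0.011, -0.0427, 0.012) [198.04448457 236.03991269]
```

Run:
```python
from h import *
print(arm.tip_reach, [a for a in dir(arm) if a[0]!='_'])
i=cv2.imread('pics/w3.png')[255:420,0:280]; i=np.clip(255*(i/255.)**.5*1.1,0,255).astype('uint8'); cv2.imwrite('pics/c7.png',cv2.resize(i,None,fx=2.8,fy=2.8))
```

```text
0.025 ['PlanningError', 'capture', 'get_obs', 'job_done', 'tip_reach']
```

View pics/c7.png

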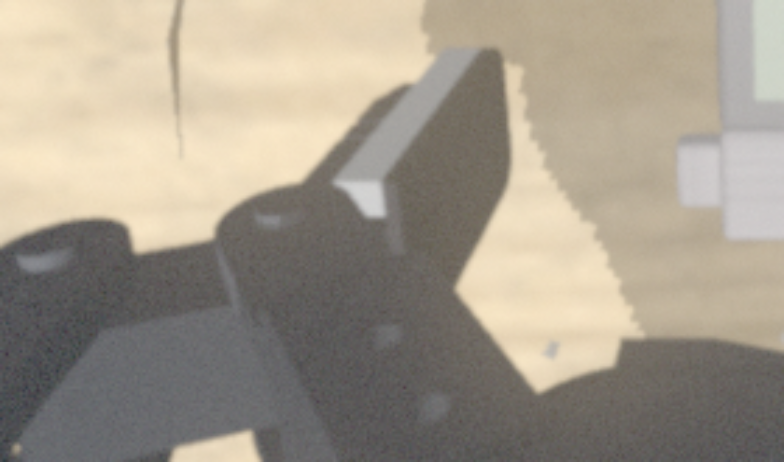

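>>> move_arm(
  plan=[
    [[0.55,0,0.05,0,0,0,0],[0.55,0,0.05,0,0,0,0],[0.55,0,0.05,0,0,0,0],[0.55,0,0.05,0,0,0,0]],
  ],
  squeeze=40,
)

```text
time_s: 3.38
position: [0.4882, 0.0902, 0.0293]
orientation: [[0.264, -0.965, 0.001], [-0.965, -0.264, 0.001], [-0.0, -0.001, -1.0]]
force: [0.4, -0.4, -0.3]
grip_width: 0.0471
```

Run:
```python
from h import *
np.set_printoptions(precision=4,suppress=True)
o=arm.get_obs(); print(o['position'],o['grip_width'],o['force'])
cap('wrist','w4');cap('side','s4')
```

```text
[0.4882 0.0902 0.0293] 0.0470716841213619 [ 0.3785 -0.3724 -0.3335]
```

View pics/w4.png

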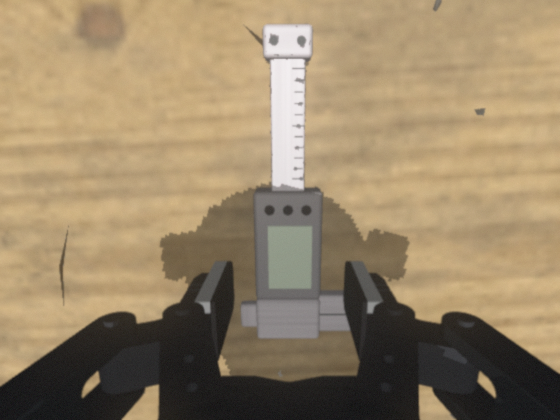

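View pics/s4.png

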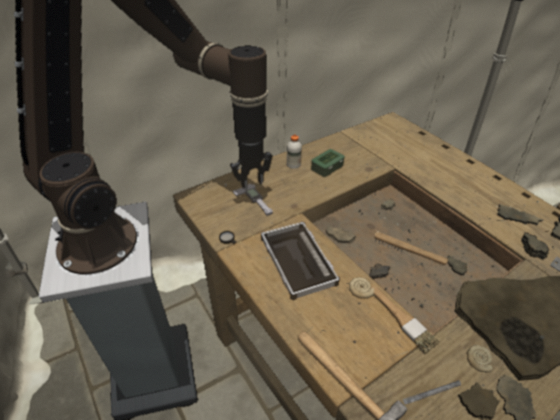

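Run:
```python
from h import *
crop('s4',205,130,305,225,6,'c8'); d=load('s4');o=arm.get_obs()
for p in [(0,0,0),(0,.024,.02),(0,-.024,.02),(0,.024,-.014),(0,-.024,-.014)]:
    u=w2px(d,o['position']+o['orientation']@np.array(p)); print(p,u,(u-[205,130])*6)
```

```text
(0, 0, 0) [251.82883828 189.39715487] [280.97302966 356.38292924]
(0, 0.024, 0.02) [245.45238485 196.6324182 ] [242.7143091  399.79450918]
(0, -0.024, 0.02) [258.53100823 191.85100756] [321.18604935 371.10604537]
(0, 0.024, -0.014) [244.98088564 188.35052125] [239.88531386 350.10312753]
(0, -0.024, -0.014) [258.28902342 183.60690463] [319.73414053 321.6414278 ]
```

View pics/c8.png

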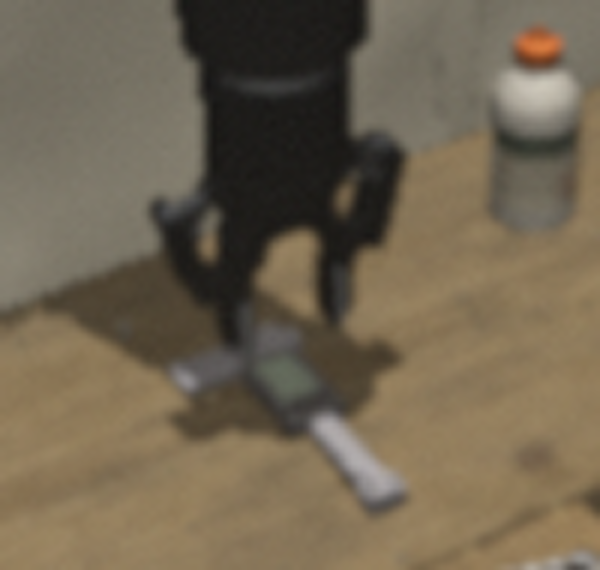

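>>> move_arm(
  plan=[
    [[0.55,0,0,1,0,0,0],[0.55,0,0,2,0,0,0],[0.55,0,0,2.5,0,0,0],[0.55,0,0,2.5,0,0,0],[0.55,0,0,2.5,0,0,0]],
  ],
)

```text
time_s: 3.9
position: [0.4878, 0.0899, 0.0034]
orientation: [[0.264, -0.965, -0.001], [-0.965, -0.264, -0.001], [0.0, 0.001, -1.0]]
force: [1.0, 0.1, -0.5]
grip_width: 0.0467
```

Run:
```python
from h import *
np.set_printoptions(precision=4,suppress=True)
o=arm.get_obs(); print(o['position'],o['grip_width'],o['force'])
cap('wrist','w5');cap('side','s5');crop('s5',205,130,305,225,6,'c9')
```

```text
[0.4878 0.0899 0.0034] 0.04668134529094734 [ 1.0077  0.0628 -0.4963]
```

View pics/w5.png

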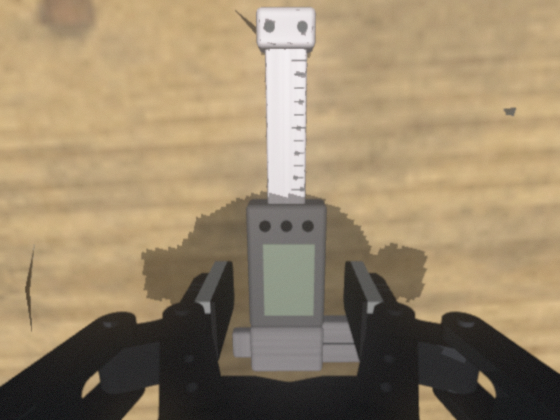

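View pics/c9.png

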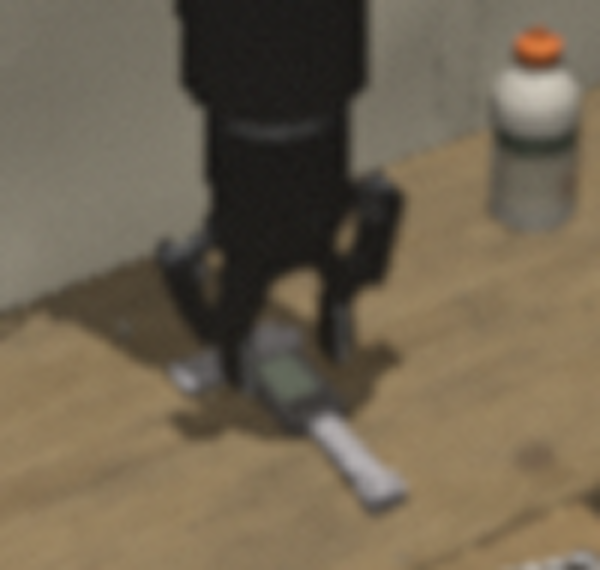

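>>> move_arm(
  plan=[
    [[0.55,0,0,0.4,0,0,0],[0.55,0,0,0.8,0,0,0],[0.55,0,0,0.8,0,0,0],[0.43,0,0,0.8,0,0,0],[0.43,0,0,0.8,0,0,0],[0.43,0,0,0.8,0,0,0]],
  ],
)

```text
time_s: 4.5
position: [0.4879, 0.09, -0.0044]
orientation: [[0.263, -0.965, 0.0], [-0.965, -0.263, 0.0], [-0.0, -0.0, -1.0]]
force: [0.2, 0.4, 0.8]
grip_width: 0.0368
```

Run:
```python
from h import *
np.set_printoptions(precision=4,suppress=True)
o=arm.get_obs(); print(o['position'],o['grip_width'],o['force'])
cap('wrist','w6');cap('side','s6');crop('s6',225,170,285,220,10,'c10');crop('w6',180,190,400,390,3.5,'c11')
```

```text
[ 0.4879  0.09   -0.0044] 0.03677279918270392 [0.2186 0.4096 0.8232]
```

View pics/c11.png

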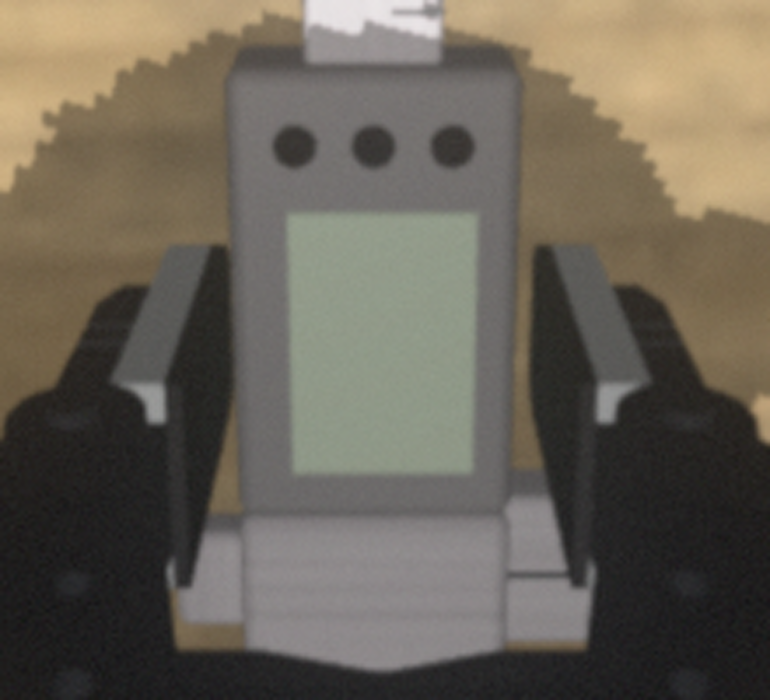

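View pics/c10.png

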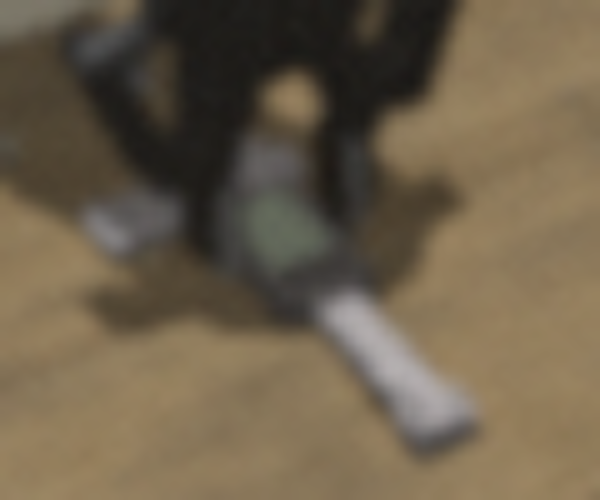

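>>> move_arm(
  plan=[
    [[0.43,0,0,0.3,0,0,0],[0.43,0,0,0.5,0,0,0],[0.43,0,0,0.5,0,0,0],[0.3,0,0,0.5,0,0,0],[0.3,0,0,0.5,0,0,0],[0.3,0,0,0.5,0,0,0]],
  ],
  squeeze=50,
)

```text
time_s: 5.1
position: [0.4879, 0.0899, -0.0095]
orientation: [[0.263, -0.965, 0.0], [-0.965, -0.263, 0.0], [-0.0, -0.0, -1.0]]
force: [0.3, 0.7, 0.4]
grip_width: 0.0322
```

Run:
```python
from h import *
np.set_printoptions(precision=4,suppress=True)
o=arm.get_obs(); print(o['position'],o['orientation'],o['grip_width'],o['force'])
cap('wrist','w7');crop('w7',180,190,400,390,3.5,'c12')
```

```text
[ 0.4879  0.0899 -0.0095] [[ 0.2634 -0.9647  0.    ]
 [-0.9647 -0.2634  0.    ]
 [-0.     -0.     -1.    ]] 0.032244174370242885 [0.3283 0.6637 0.4071]
```

View pics/c12.png

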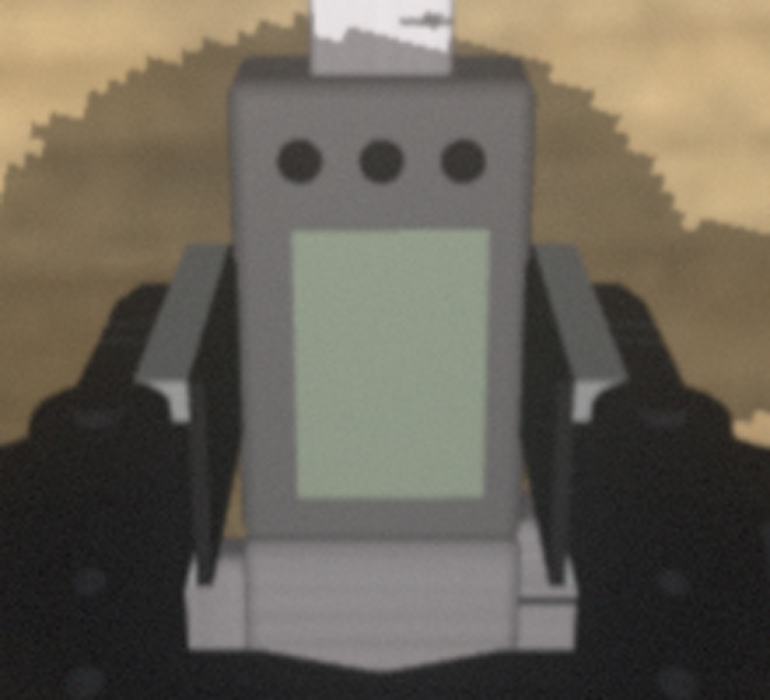

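View pics/w7.png

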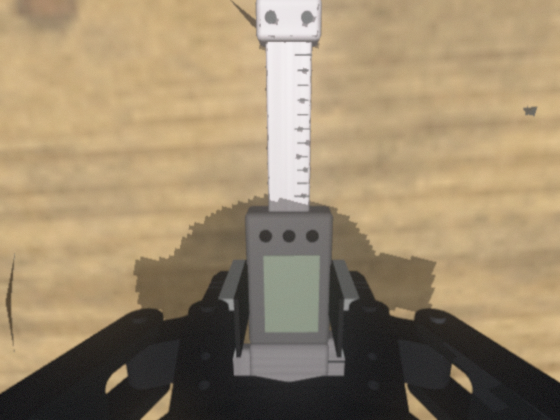

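Run:
```python
from h import *
np.set_printoptions(precision=4,suppress=True)
d=load('w7'); o=arm.get_obs(); crop('w7',240,0,340,80,7,'c13')
A=[(257.5,40.5,11,-90,14),(320,40.5,-11,-90,14)]+unc([(232,85,17,-30,14),(532,85,-17,-30,14),(247,540,17,28,14),(517,540,-17,28,14)],180,190,3.5)
x,r=fit(d,A,0,(.49,.09,.26)); print(x);print(r)
e=x[:2]-o['position'][:2]; R=o['orientation']; print('in tool x,y:',R[:2,0]@e,R[:2,1]@e,'yaw rel', x[2]+np.pi-np.arctan2(R[1,1],R[0,1])%(2*np.pi))
```

```text
[0.4874 0.0884 0.2667]
[[-1.5469 -0.0601]
 [ 1.5855 -0.0738]
 [-2.034  -0.625 ]
 [ 2.0054 -0.6661]
 [-1.6553  1.8809]
 [ 1.6298  1.8291]]
in tool x,y: 0.0013641186971958296 0.0008804161818851124 yaw rel 0.0001258261382579562
```

View pics/c13.png

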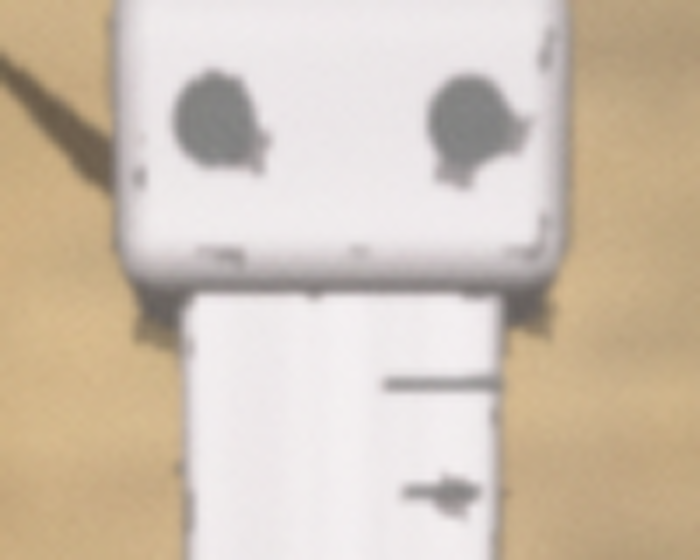

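Run:
```python
from h import *
print(rel([0.5403,-.1923,.06],185.59))
```

```text
(array([28.6 ,  2.38, -6.95]), array([-0.  , -0.  ,  9.68]))
```

>>> move_arm(
  plan=[
    [[0.3,0,0,-1,0,0,0],[0.3,0,0,-3,0,0,0],[0.3,0,0,-5.5,0,0,0],[0.3,0,0,-7,0,0,0],[0.3,0,0,-7,0,0,0]],
  ],
  squeeze=60,
)

```text
time_s: 5.57
position: [0.4895, 0.0908, 0.0634]
orientation: [[0.264, -0.965, 0.004], [-0.965, -0.264, 0.002], [-0.001, -0.005, -1.0]]
force: [0.8, 0.4, -2.4]
grip_width: 0.0324
```

Run:
```python
from h import *
np.set_printoptions(precision=4,suppress=True)
o=arm.get_obs(); print(o['position'],o['grip_width'],o['force'])
print(rel([0.5403,-.1923,.06],185.59))
cap('wrist','w8');
```

```text
[0.4895 0.0908 0.0634] 0.03236459242597935 [ 0.7965  0.4051 -2.3566]
(array([28.65,  2.58,  0.29]), array([-0.27,  0.09,  9.71]))
```

View pics/w8.png

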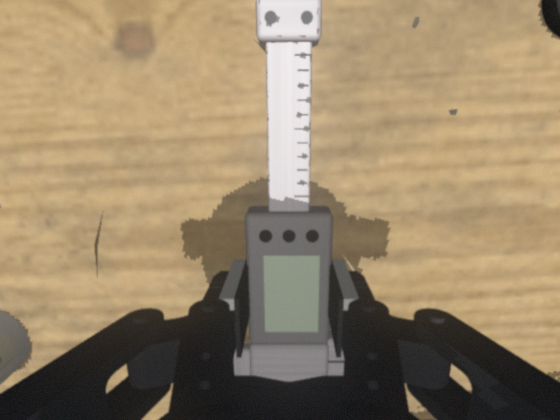

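>>> move_arm(
  plan=[
    [[0.3,28.6,2.45,0,0,0,9.7],[0.3,28.6,2.45,0,0,0,9.7],[0.3,28.6,2.45,0,0,0,9.7],[0.3,28.6,2.45,0,0,0,9.7],[0.3,28.6,2.45,0,0,0,9.7],[0.3,28.6,2.45,0,0,0,9.7],[0.3,28.6,2.45,0,0,0,9.7],[0.3,28.6,2.45,0,0,0,9.7],[0.3,28.6,2.45,0,0,0,9.7],[0.3,28.6,2.45,0,0,0,9.7]],
  ],
)

```text
time_s: 6.45
position: [0.5383, -0.1925, 0.0589]
orientation: [[0.096, -0.995, -0.003], [-0.995, -0.096, 0.0], [-0.001, 0.003, -1.0]]
force: [0.1, 0.0, -2.0]
grip_width: 0.0325
```

Run:
```python
from h import *
np.set_printoptions(precision=4,suppress=True)
o=arm.get_obs(); print(o['position'],o['grip_width'],o['force'],o['dq'])
print(rel([0.5403,-.1923,.03],185.59))
cap('wrist','w9');
```

```text
[ 0.5383 -0.1925  0.0589] 0.03247188879839113 [ 0.1106  0.0027 -2.0403] [ 0.0318 -0.0167 -0.0037  0.0011 -0.0014  0.0016]
(array([-0.  , -0.21,  2.89]), array([ 0.15,  0.04, -0.11]))
```

View pics/w9.png

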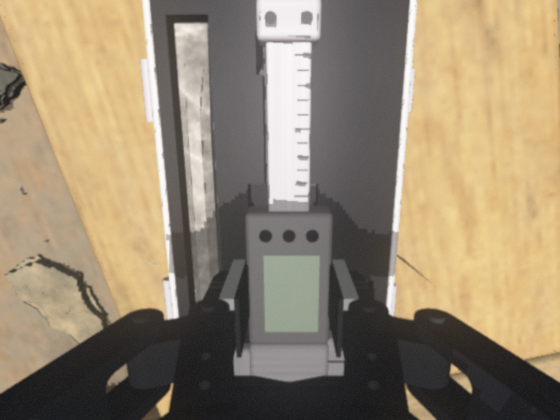

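>>> move_arm(
  plan=[
    [[0.3,0,-0.15,1.5,0,0,0],[0.3,0,-0.15,3,0,0,0],[0.3,0,-0.15,3.6,0,0,0],[0.3,0,-0.15,3.6,0,0,0],[0.3,0,-0.15,3.6,0,0,0]],
  ],
)

```text
time_s: 6.92
position: [0.541, -0.1914, 0.0245]
orientation: [[0.099, -0.995, -0.001], [-0.995, -0.099, -0.0], [0.0, 0.001, -1.0]]
force: [-0.5, 0.8, -1.4]
grip_width: 0.0323
```

Run:
```python
from h import *
np.set_printoptions(precision=4,suppress=True)
o=arm.get_obs(); print(o['position'],o['orientation'],o['grip_width'],o['force'],o['dq'])
print(rel([0.5403,-.1923,.016],185.59))
cap('wrist','w10');crop('w10',220,0,360,230,2.6,'c14')
i=cv2.imread('pics/w10.png')[0:225,200:370]; i=np.clip(255*(i/255.)**.5*1.1,0,255).astype('uint8'); cv2.imwrite('pics/c14.png',cv2.resize(i,None,fx=2.6,fy=2.6))
cap('top','t10');crop('t10',295,165,420,250,6,'c15')
```

```text
[ 0.541  -0.1914  0.0245] [[ 0.0987 -0.9951 -0.0009]
 [-0.9951 -0.0987 -0.0001]
 [ 0.      0.0009 -1.    ]] 0.03227801965806957 [-0.4811  0.7883 -1.45  ] [-0.0068 -0.0161  0.0156  0.0045 -0.003   0.0015]
(array([0.08, 0.07, 0.85]), array([ 0.05, -0.  ,  0.08]))
```

View pics/c14.png

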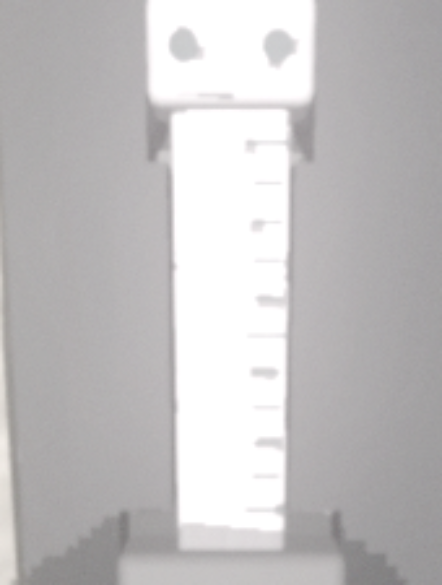

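View pics/c15.png

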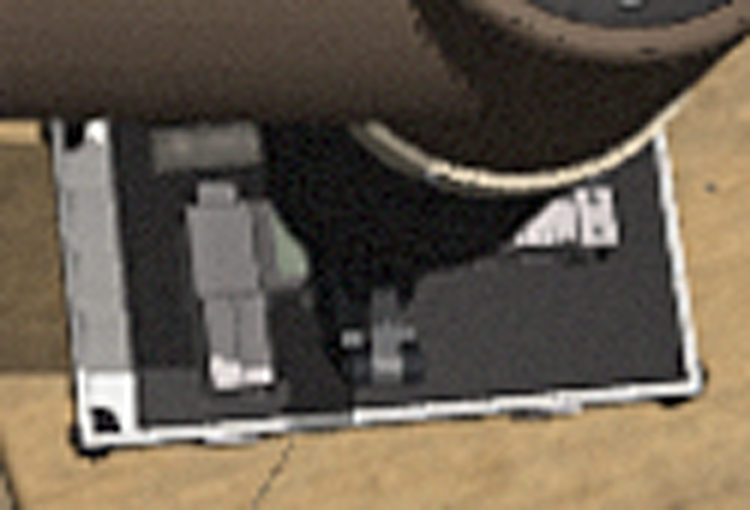

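```bash
python3 - <<'E'
from h import *
np.set_printoptions(precision=4,suppress=True)
d=load('w10');o=arm.get_obs();R=o['orientation']
for u,v,Y in [(289,61.5,-88.3),(289,196,-31.7)]:
    e=R.T@(px2w(d,u,v,.0255)-o['position']); print('cutout origin tool x,y',e[0]+Y/1e3,e[1])
# caliper top points in gripper (underside at TCP-... z)
zt=o['position'][2]+.0095+.014
for u,v,Y in [(289,40.5,-90),(289,213,-30)]:
    e=R.T@(px2w(d,u,v,zt)-o['position']); print('caliper origin tool x,y',e[0]+Y/1e3,e[1])
E
python3 - <<'E'
import cv2,sys
sys.path.insert(0,'.')
import os; os.chdir('.')
i=cv2.imread('pics/w10.png')
print(i[50:75,262].sum(1),i[50:75,315].sum(1)); print(i[185:215,255].sum(1),i[185:215,324].sum(1))
E
```

```text
cutout origin tool x,y -0.0007438125177741117 0.0017429295799216166
cutout origin tool x,y 0.0011396861694389984 0.001782787174208305
caliper origin tool x,y 0.0008795028877444794 0.0016413907380274464
caliper origin tool x,y 0.0013798951411099006 0.001684723602531749
[217 215 215 218 233 246 266 312 386 411 413 401 370 350 342 340 335 343
 340 342 346 344 344 343 343] [237 226 225 224 232 244 255 274 306 359 372 343 334 346 346 347 341 350
 344 345 346 338 342 350 344]
[301 299 293 298 296 294 288 288 292 285 271 248 245 260 267 262 263 264
 250 247 241 238 235 240 226 226 236 250 271 301] [287 284 288 285 290 284 281 282 283 279 291 289 277 255 251 252 260 242
 245 242 239 229 230 236 226 231 234 248 280 303]
```

>>> move_arm(
  plan=[
    [[0.3,0,0,0.2,0,0,0],[0.3,0,0,0.3,0,0,0],[0.3,0,0,0.3,0,0,0],[0.3,0,0,0.3,0,0,0],[0.3,0,0,0.3,0,0,0]],
  ],
)

```text
time_s: 7.43
position: [0.5411, -0.1924, 0.0216]
orientation: [[0.097, -0.995, 0.0], [-0.995, -0.097, -0.0], [0.0, -0.0, -1.0]]
force: [0.8, 0.6, -1.2]
grip_width: 0.0324
```

Run:
```python
from h import *
np.set_printoptions(precision=4,suppress=True)
o=arm.get_obs(); print(o['position'],o['orientation'][:,1],o['force'],o['dq'])
cap('wrist','w11')
i=cv2.imread('pics/w11.png')[0:225,200:370]; i=np.clip(255*(i/255.)**.5*1.1,0,255).astype('uint8'); cv2.imwrite('pics/c16.png',cv2.resize(i,None,fx=2.6,fy=2.6))
```

```text
[ 0.5411 -0.1924  0.0216] [-0.9953 -0.097  -0.0002] [ 0.7572  0.5835 -1.1867] [-0.0022  0.0008 -0.0005 -0.0006  0.0022  0.0011]
```

View pics/c16.png

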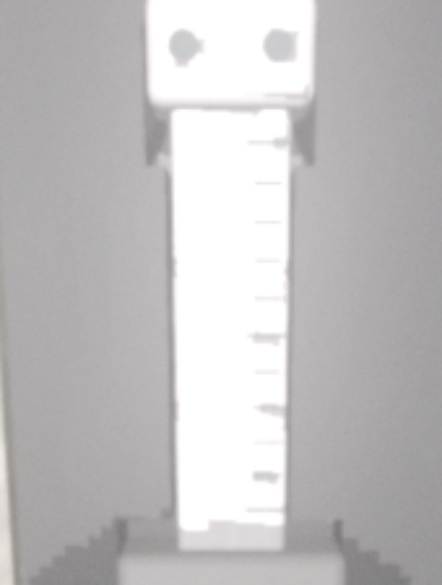

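>>> move_arm(
  plan=[
    [[0.3,0,-0.03,0.2,0,0,0],[0.3,0,-0.03,0.4,0,0,0],[0.3,0,-0.03,0.6,0,0,0],[0.3,0,-0.03,0.75,0,0,0],[0.3,0,-0.03,0.75,0,0,0],[0.3,0,-0.03,0.75,0,0,0]],
  ],
)

```text
time_s: 7.98
position: [0.5413, -0.1923, 0.0138]
orientation: [[0.097, -0.995, -0.0], [-0.995, -0.097, -0.0], [-0.0, 0.0, -1.0]]
force: [0.2, 0.6, -1.4]
grip_width: 0.0324
```

Run:
```python
from h import *
np.set_printoptions(precision=4,suppress=True)
o=arm.get_obs(); print(o['position'],o['orientation'][:,1],o['force'],o['moment'],o['dq'])
cap('wrist','w12')
i=cv2.imread('pics/w12.png')[0:225,200:370]; i=np.clip(255*(i/255.)**.5*1.1,0,255).astype('uint8'); cv2.imwrite('pics/c17.png',cv2.resize(i,None,fx=2.6,fy=2.6))
cap('side','s12');crop('s12',250,210,350,305,6,'c18')
```

```text
[ 0.5413 -0.1923  0.0138] [-0.9953 -0.0972  0.0005] [ 0.1798  0.5653 -1.405 ] [0.0011 0.012  0.0491] [-0.0003 -0.0042  0.0028  0.0013 -0.0017  0.0005]
```

View pics/c17.png

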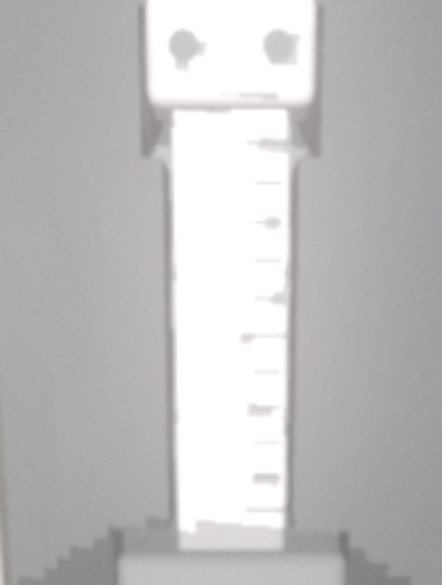

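View pics/c18.png

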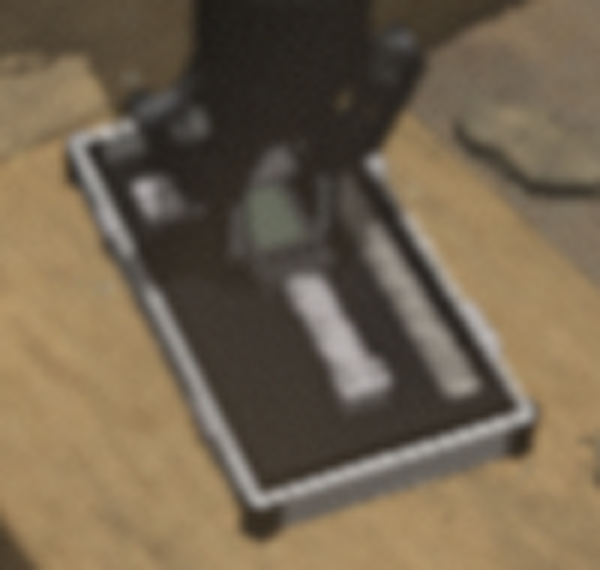

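>>> move_arm(
  plan=[
    [[0.3,0,-0.03,0.1,0,0,0],[0.3,0,-0.03,0.2,0,0,0],[0.3,0,-0.03,0.2,0,0,0]],
  ],
)

```text
time_s: 8.33
position: [0.5419, -0.1922, 0.0128]
orientation: [[0.098, -0.995, 0.0], [-0.995, -0.098, -0.0], [0.0, -0.0, -1.0]]
force: [-2.3, 0.7, 4.8]
grip_width: 0.0324
```

>>> move_arm(
  plan=[
    [[0.3,0,0.05,0.1,0,0,0],[0.3,0,0.05,0.15,0,0,0],[0.3,0,0.05,0.15,0,0,0],[0.3,0,0.05,0.15,0,0,0]],
  ],
)

```text
time_s: 8.67
position: [0.542, -0.1923, 0.0127]
orientation: [[0.098, -0.995, 0.002], [-0.995, -0.098, -0.0], [0.001, -0.002, -1.0]]
force: [-4.5, 4.4, 17.2]
grip_width: 0.0323
```

Run:
```python
from h import *
np.set_printoptions(precision=4,suppress=True)
o=arm.get_obs(); print(o['position'],o['orientation'],o['force'],o['moment'])
cap('wrist','w13')
i=cv2.imread('pics/w13.png'); i=np.clip(255*(i/255.)**.5*1.1,0,255).astype('uint8'); cv2.imwrite('pics/c19.png',cv2.resize(i[0:225,200:370],None,fx=2.6,fy=2.6)); cv2.imwrite('pics/c20.png',cv2.resize(i[190:390,180:400],None,fx=3,fy=3))
cap('side','s13')
i=cv2.imread('pics/s13.png'); i=np.clip(255*(i/255.)**.5*1.1,0,255).astype('uint8');cv2.imwrite('pics/c21.png',cv2.resize(i[215:285,260:325],None,fx=9,fy=8))
```

```text
[ 0.542  -0.1923  0.0127] [[ 0.098  -0.9952  0.002 ]
 [-0.9952 -0.098  -0.0005]
 [ 0.0007 -0.0019 -1.    ]] [-4.4858  4.4019 17.2143] [1.3543 1.9779 0.005 ]
```

View pics/c19.png

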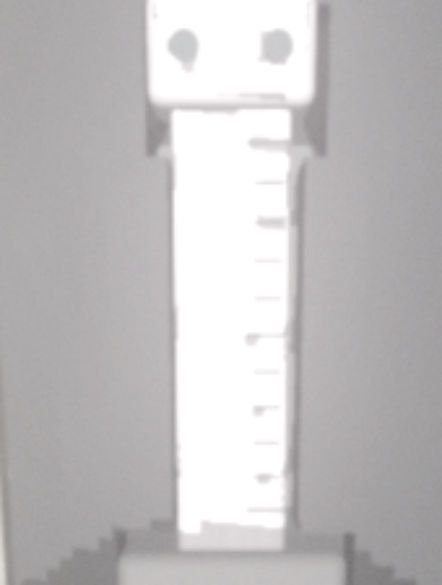

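View pics/c20.png

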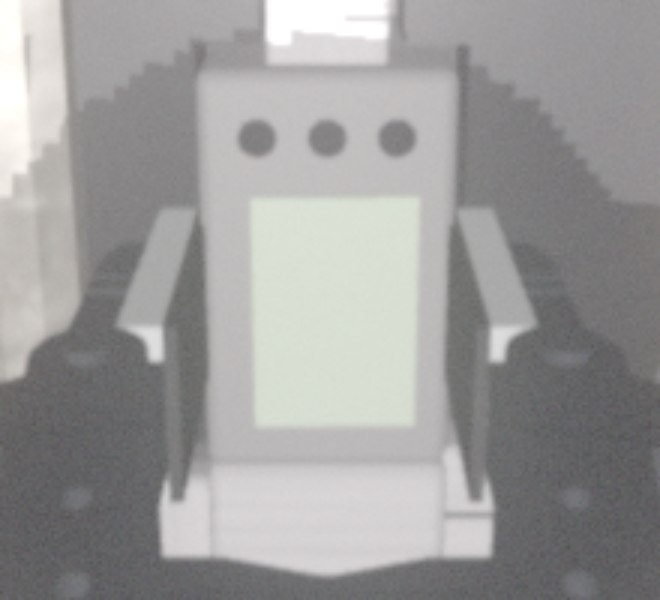

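View pics/c21.png

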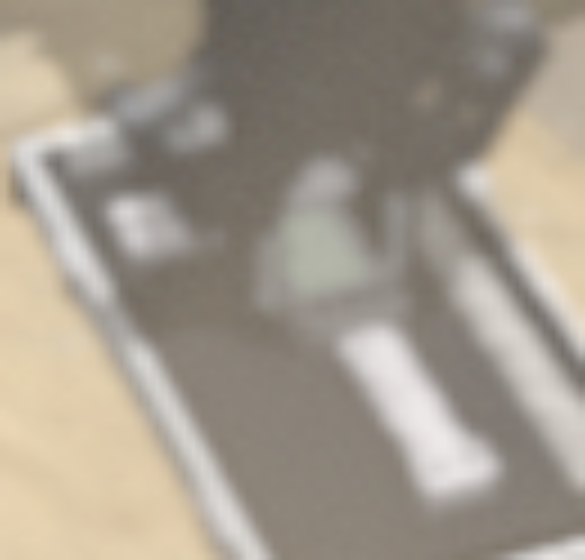

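Run:
```python
from h import *
cap('top','t13')
i=cv2.imread('pics/t13.png'); i=np.clip(255*(i/255.)**.5*1.1,0,255).astype('uint8');cv2.imwrite('pics/c22.png',cv2.resize(i[180:245,310:365],None,fx=11,fy=9,interpolation=cv2.INTER_CUBIC))
i=cv2.imread('pics/s13.png'); i=np.clip(255*(i/255.)**.5*1.1,0,255).astype('uint8');cv2.imwrite('pics/c23.png',cv2.resize(i[230:260,265:290],None,fx=20,fy=20,interpolation=cv2.INTER_CUBIC))
```

```text
(no output)
```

View pics/c22.png

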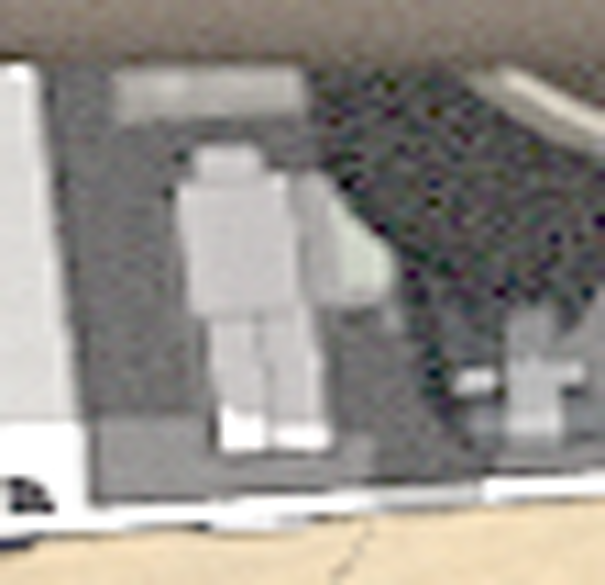

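View pics/c23.png

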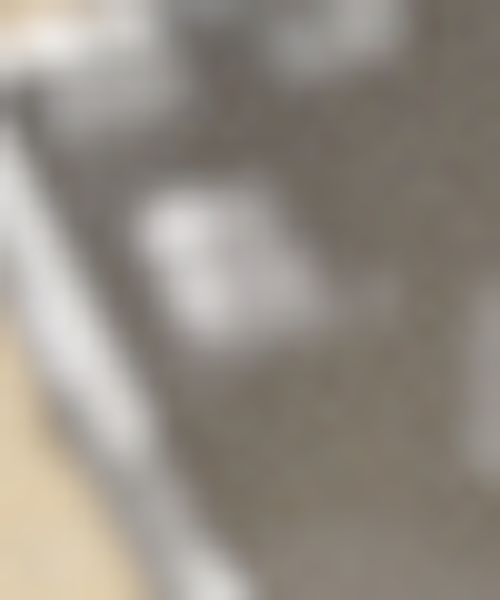

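>>> move_arm(
  plan=[
    [[0.48,0,0,-0.1,0,0,0],[0.48,0,0,-0.1,0,0,0],[0.5,0,0,-1.5,0,0,0],[0.5,0,0,-5,0,0,0],[0.5,-3,0,-9,0,0,0],[0.5,-4,0,-13,0,0,0],[0.5,-4,0,-15,0,0,0],[0.2,-4,0,-15,0,0,0],[0,-4,0,-15,0,0,0]],
  ],
)

```text
time_s: 9.57
position: [0.5385, -0.1521, 0.1625]
orientation: [[0.098, -0.995, 0.004], [-0.995, -0.098, 0.0], [0.0, -0.004, -1.0]]
force: [-0.5, 0.4, -1.3]
grip_width: 0.0195
```

Run:
```python
from h import *
np.set_printoptions(precision=4,suppress=True)
o=arm.get_obs(); print(o['position'],o['orientation'][:,1],o['force'],o['moment'],o['grip_width'])
cap('wrist','w14')
i=cv2.imread('pics/w14.png'); i=np.clip(255*(i/255.)**.5*1.1,0,255).astype('uint8'); cv2.imwrite('pics/c24.png',cv2.resize(i[0:280,190:390],None,fx=2,fy=2)); cv2.imwrite('pics/c25.png',cv2.resize(i[130:260,205:365],None,fx=5,fy=4.5,interpolation=cv2.INTER_CUBIC))
```

```text
[ 0.5385 -0.1521  0.1625] [-0.9952 -0.0978 -0.0044] [-0.4513  0.356  -1.2873] [ 0.0193  0.0572 -0.0135] 0.019461269289306634
```

View pics/w14.png

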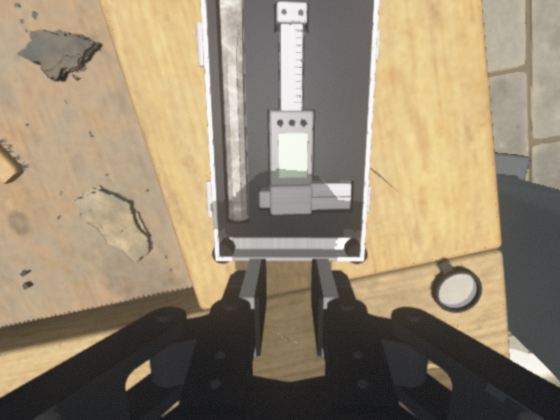

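View pics/c25.png

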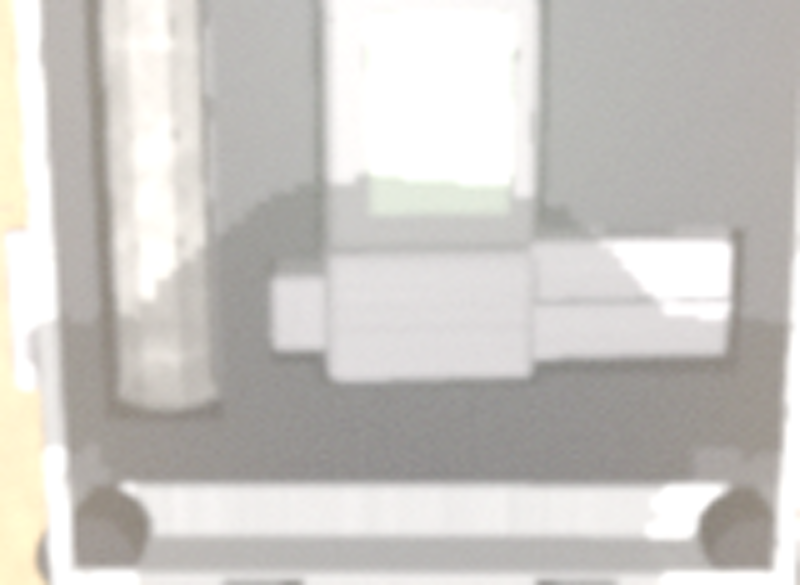

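>>> move_arm(
  plan=[
    [[0,3.4,0.05,3,0,0,0],[0,3.4,0.05,7,0,0,0],[0,3.4,0.05,10,0,0,0],[0,3.4,0.05,11.2,0,0,0],[0,3.4,0.05,11.2,0,0,0],[0,3.4,0.05,11.2,0,0,0]],
  ],
)

```text
time_s: 10.12
position: [0.5389, -0.1867, 0.0468]
orientation: [[0.097, -0.995, -0.004], [-0.995, -0.097, -0.0], [-0.0, 0.004, -1.0]]
force: [0.6, -0.0, -0.2]
grip_width: -0.0003
```

Run:
```python
from h import *
np.set_printoptions(precision=4,suppress=True)
o=arm.get_obs(); print(o['position'],o['orientation'][:,1],o['force'],o['moment'],o['grip_width'])
cap('wrist','w15');cap('side','s15');crop('s15',250,200,340,280,7,'c26')
```

```text
[ 0.5389 -0.1867  0.0468] [-0.9953 -0.0968  0.004 ] [ 0.6141 -0.031  -0.1726] [ 0.0337 -0.1283 -0.0011] -0.0003213956575113262
```

View pics/w15.png

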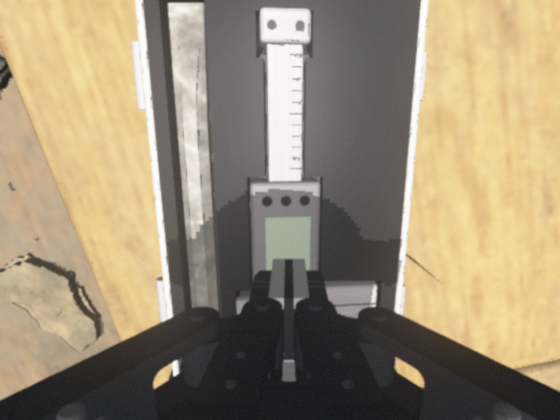

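View pics/c26.png

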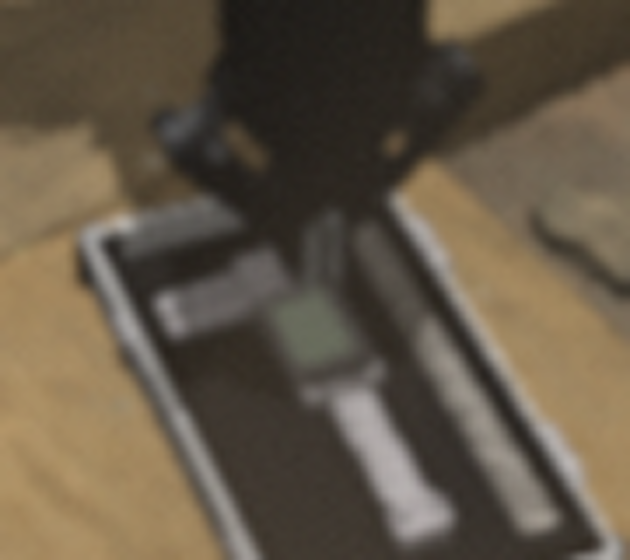

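>>> move_arm(
  plan=[
    [[0,0,-0.15,0.3,0,0,0],[0,0,-0.15,0.6,0,0,0],[0,0,-0.15,0.9,0,0,0],[0,0,-0.15,0.9,0,0,0]],
  ],
)

```text
time_s: 10.55
position: [0.5414, -0.1861, 0.0393]
orientation: [[0.097, -0.995, 0.0], [-0.995, -0.097, 0.0], [-0.0, -0.0, -1.0]]
force: [0.2, 0.3, 0.7]
grip_width: -0.0
```

>>> move_arm(
  plan=[
    [[0,0,0,0.2,0,0,0],[0,0,0,0.4,0,0,0],[0,0,0,0.6,0,0,0],[0,0,0,0.6,0,0,0]],
  ],
)

```text
time_s: 10.88
position: [0.5413, -0.1861, 0.0331]
orientation: [[0.097, -0.995, -0.001], [-0.995, -0.097, 0.0], [-0.0, 0.001, -1.0]]
force: [-0.6, -0.2, -0.6]
grip_width: -0.0003
```

>>> move_arm(
  plan=[
    [[0,0,0,0.15,0,0,0],[0,0,0,0.3,0,0,0],[0,0,0,0.4,0,0,0],[0,0,0,0.4,0,0,0]],
  ],
)

```text
time_s: 11.22
position: [0.5414, -0.1862, 0.0292]
orientation: [[0.097, -0.995, -0.0], [-0.995, -0.097, 0.0], [-0.0, 0.0, -1.0]]
force: [0.1, 0.3, 0.1]
grip_width: 0.0
```

>>> move_arm(
  plan=[
    [[0,0,0,0.15,0,0,0],[0,0,0,0.3,0,0,0],[0,0,0,0.4,0,0,0],[0,0,0,0.4,0,0,0]],
  ],
)

```text
time_s: 11.55
position: [0.5414, -0.1862, 0.0252]
orientation: [[0.097, -0.995, -0.0], [-0.995, -0.097, 0.0], [-0.0, 0.0, -1.0]]
force: [-0.6, -0.8, -0.2]
grip_width: 0.0002
```

Run:
```python
from h import *
np.set_printoptions(precision=4,suppress=True)
o=arm.get_obs(); print(o['position'],o['force'])
cap('wrist','w16');cap('side','s16');crop('s16',250,200,340,280,7,'c27')
```

```text
[ 0.5414 -0.1862  0.0252] [-0.6019 -0.8013 -0.1923]
```

View pics/w16.png

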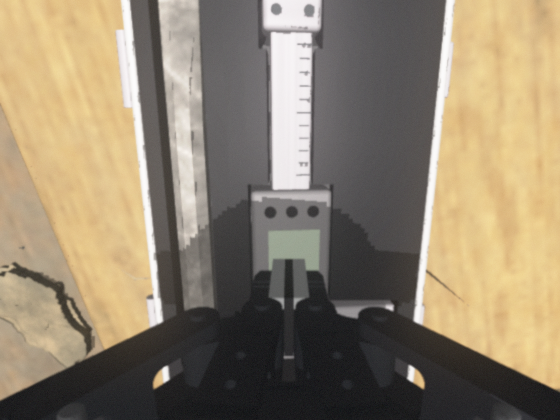

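View pics/c27.png

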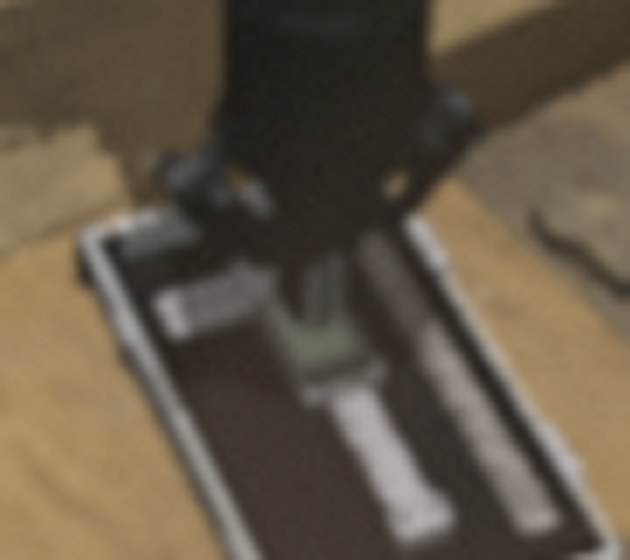

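>>> move_arm(
  plan=[
    [[0,0,0,0.1,0,0,0],[0,0,0,0.2,0,0,0],[0,0,0,0.3,0,0,0],[0,0,0,0.3,0,0,0]],
  ],
)

```text
time_s: 11.98
position: [0.5416, -0.1862, 0.0225]
orientation: [[0.097, -0.995, -0.0], [-0.995, -0.097, -0.0], [0.0, 0.0, -1.0]]
force: [-0.6, 0.7, 2.5]
grip_width: 0.0002
```

>>> move_arm(
  plan=[
    [[0,0,0,0.1,0,0,0],[0,0,0,0.2,0,0,0],[0,0,0,0.3,0,0,0],[0,0,0,0.3,0,0,0]],
  ],
)

```text
time_s: 12.32
position: [0.5417, -0.1863, 0.0202]
orientation: [[0.097, -0.995, 0.0], [-0.995, -0.097, -0.0], [0.0, -0.0, -1.0]]
force: [-3.2, 1.9, 9.1]
grip_width: -0.0001
```

>>> move_arm(
  plan=[
    [[0,0,0,0.1,0,0,0],[0,0,0,0.2,0,0,0],[0,0,0,0.3,0,0,0],[0,0,0,0.3,0,0,0]],
  ],
)

```text
time_s: 12.65
position: [0.5421, -0.1861, 0.0171]
orientation: [[0.097, -0.995, 0.001], [-0.995, -0.097, -0.0], [0.0, -0.001, -1.0]]
force: [-1.3, 1.9, 7.4]
grip_width: 0.0001
```

Run:
```python
from h import *
np.set_printoptions(precision=4,suppress=True)
o=arm.get_obs(); print(o['position'],o['force'])
cap('wrist','w17')
i=cv2.imread('pics/w17.png'); i=np.clip(255*(i/255.)**.5*1.1,0,255).astype('uint8'); cv2.imwrite('pics/c28.png',cv2.resize(i[0:320,200:420],None,fx=2.5,fy=1.85))
```

```text
[ 0.5421 -0.1861  0.0171] [-1.3268  1.9283  7.4344]
```

View pics/c28.png

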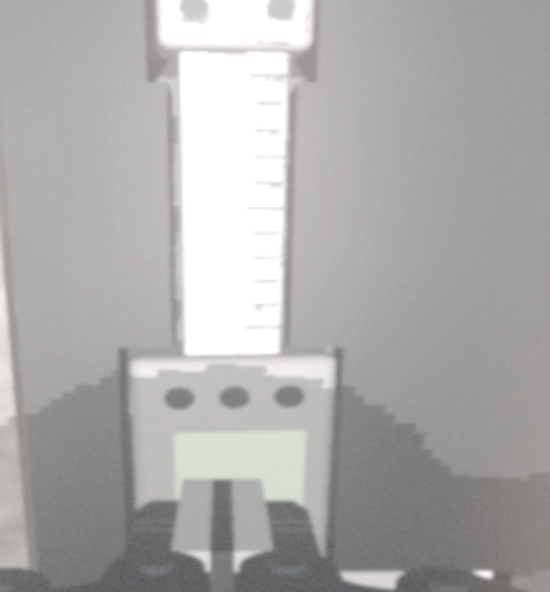

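>>> move_arm(
  plan=[
    [[0,0,0,-1,0,0,0],[0,0,0,-2,0,0,0],[0,4,0.15,-2,0,0,0],[0,8,0.15,-2,0,0,0],[0,10,0.15,-2,0,0,0],[0,10,0.15,-2,0,0,0],[0,10,0.15,-1.2,0,0,0],[0,10,0.15,-0.8,0,0,0],[0,10,0.15,-0.8,0,0,0]],
  ],
)

```text
time_s: 13.45
position: [0.5488, -0.285, 0.0234]
orientation: [[0.097, -0.995, -0.002], [-0.995, -0.097, 0.001], [-0.001, 0.002, -1.0]]
force: [-0.2, 0.5, -0.6]
grip_width: 0.0
```

Run:
```python
from h import *
np.set_printoptions(precision=4,suppress=True)
o=arm.get_obs(); print(o['position'],o['force'])
cap('wrist','w18');cap('side','s18');crop('s18',250,200,350,290,6,'c29');cap('top','t18');crop('t18',295,165,420,250,6,'c30')
```

```text
[ 0.5488 -0.285   0.0234] [-0.2131  0.4916 -0.583 ]
```

View pics/w18.png

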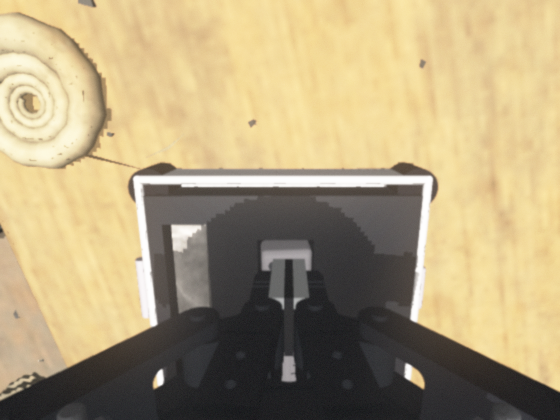

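View pics/c29.png

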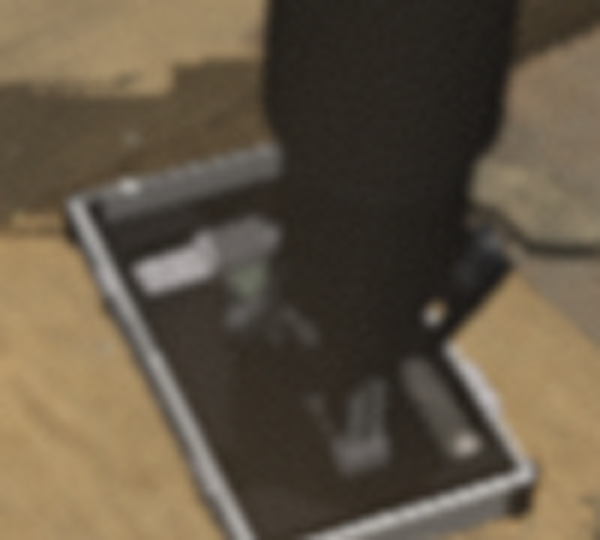

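View pics/c30.png

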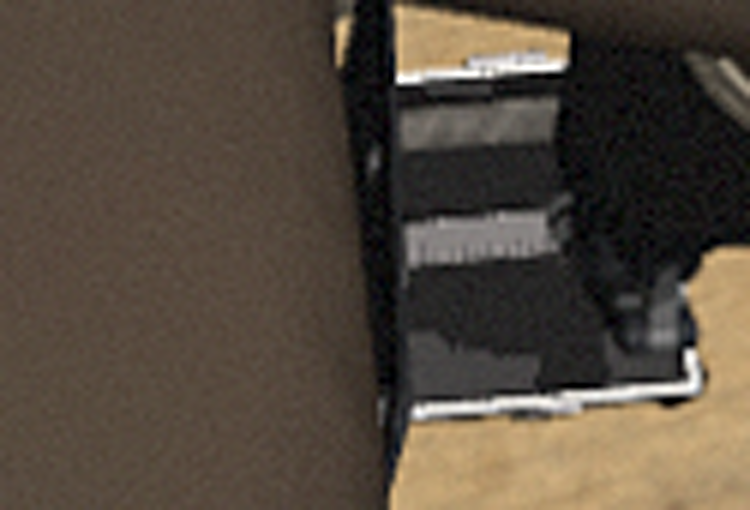

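Run:
```python
from h import *
np.set_printoptions(precision=4,suppress=True)
d=load('w18');o=arm.get_obs();R=o['orientation']
for n,u,v,z in [('padfront',288,261,.0374),('blockrear',288,242,.036)]:
    print(n,(R.T@(px2w(d,u,v,z)-o['position']))[:2])
i=cv2.imread('pics/w18.png'); i=np.clip(255*(i/255.)**.5*1.1,0,255).astype('uint8'); cv2.imwrite('pics/c31.png',cv2.resize(i[220:400,220:360],None,fx=4,fy=3.3))
```

```text
padfront [0.0079 0.0017]
blockrear [0.0159 0.0017]
```

View pics/c31.png

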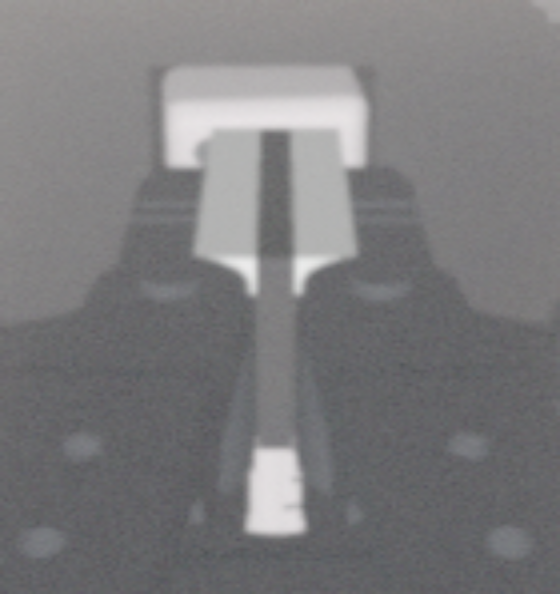

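>>> move_arm(
  plan=[
    [[0,0.15,0,0.1,0,0,0],[0,0.15,0,0.2,0,0,0],[0,0.15,0,0.3,0,0,0],[0,0.15,0,0.4,0,0,0],[0,0.15,0,0.4,0,0,0]],
  ],
)

```text
time_s: 14.02
position: [0.5506, -0.2874, 0.0214]
orientation: [[0.098, -0.995, 0.001], [-0.995, -0.098, -0.0], [0.001, -0.001, -1.0]]
force: [-0.7, 1.9, 5.4]
grip_width: -0.0001
```

>>> move_arm(
  plan=[
    [[0,0,0,0.1,0,0,0],[0,0,0,0.2,0,0,0],[0,0,0,0.3,0,0,0],[0,0,0,0.4,0,0,0],[0,0,0,0.4,0,0,0]],
  ],
)

```text
time_s: 14.43
position: [0.5508, -0.2878, 0.0176]
orientation: [[0.098, -0.995, 0.002], [-0.995, -0.098, -0.001], [0.001, -0.002, -1.0]]
force: [-1.4, -1.1, 5.1]
grip_width: 0.0
```

Tail is going in. I'll continue a bit further.

>>> move_arm(
  plan=[
    [[0,0,0,0.1,0,0,0],[0,0,0,0.2,0,0,0],[0,0,0,0.3,0,0,0],[0,0,0,0.4,0,0,0],[0,0,0,0.4,0,0,0]],
  ],
)

```text
time_s: 14.85
position: [0.5511, -0.288, 0.0137]
orientation: [[0.098, -0.995, 0.002], [-0.995, -0.098, -0.001], [0.001, -0.002, -1.0]]
force: [0.8, -1.9, 4.3]
grip_width: -0.0001
```

>>> move_arm(
  plan=[
    [[0,0,0,-1,0,0,0],[0,0,0,-2,0,0,0],[0,-4,0,-2,0,0,0],[0,-8,0,-2,0,0,0],[0,-11,0,-2,0,0,0],[0,-11,0,-2,0,0,0],[0,-11,0,-1,0,0,0],[0,-11,0,-0.5,0,0,0],[0,-11,0,-0.5,0,0,0]],
  ],
)

```text
time_s: 15.6
position: [0.5389, -0.1783, 0.0164]
orientation: [[0.097, -0.995, -0.001], [-0.995, -0.097, 0.0], [-0.0, 0.001, -1.0]]
force: [-0.1, -0.1, 0.4]
grip_width: -0.0002
```

>>> move_arm(
  plan=[
    [[0,0,0,0.1,0,0,0],[0,0,0,0.2,0,0,0],[0,0,0,0.3,0,0,0],[0,0,0,0.4,0,0,0],[0,0,0,0.4,0,0,0]],
  ],
)

```text
time_s: 16.02
position: [0.5392, -0.1784, 0.0135]
orientation: [[0.097, -0.995, -0.0], [-0.995, -0.097, -0.0], [0.0, 0.0, -1.0]]
force: [-0.6, -0.3, 3.1]
grip_width: 0.0002
```

>>> move_arm(
  plan=[
    [[0,0,0,0.1,0,0,0],[0,0,0,0.2,0,0,0],[0,0,0,0.25,0,0,0],[0,0,0,0.25,0,0,0]],
  ],
)

```text
time_s: 16.35
position: [0.5397, -0.1783, 0.0128]
orientation: [[0.098, -0.995, 0.001], [-0.995, -0.098, -0.001], [0.001, -0.001, -1.0]]
force: [-5.8, 2.0, 20.1]
grip_width: 0.0001
```

>>> move_arm(
  plan=[
    [[0,0,0,0.05,0,0,0],[0,0,0,0.1,0,0,0],[0,0,0,0.1,0,0,0]],
  ],
)

```text
time_s: 16.6
position: [0.5397, -0.1783, 0.0127]
orientation: [[0.098, -0.995, 0.001], [-0.995, -0.098, -0.001], [0.001, -0.001, -1.0]]
force: [-9.1, 2.6, 29.5]
grip_width: -0.0
```

Run:
```python
from h import *
np.set_printoptions(precision=4,suppress=True)
o=arm.get_obs(); print(o['position'],o['force'],o['moment'])
cap('wrist','w19');cap('side','s19')
i=cv2.imread('pics/w19.png'); i=np.clip(255*(i/255.)**.5*1.1,0,255).astype('uint8'); cv2.imwrite('pics/c32.png',cv2.resize(i[100:400,160:420],None,fx=2.5,fy=1.95))
i=cv2.imread('pics/s19.png'); i=np.clip(255*(i/255.)**.5*1.1,0,255).astype('uint8'); cv2.imwrite('pics/c33.png',cv2.resize(i[215:305,255:345],None,fx=7,fy=6.5))
```

```text
[ 0.5397 -0.1783  0.0127] [-9.0607  2.6142 29.4953] [ 1.1676  3.2568 -0.039 ]
```

View pics/c32.png

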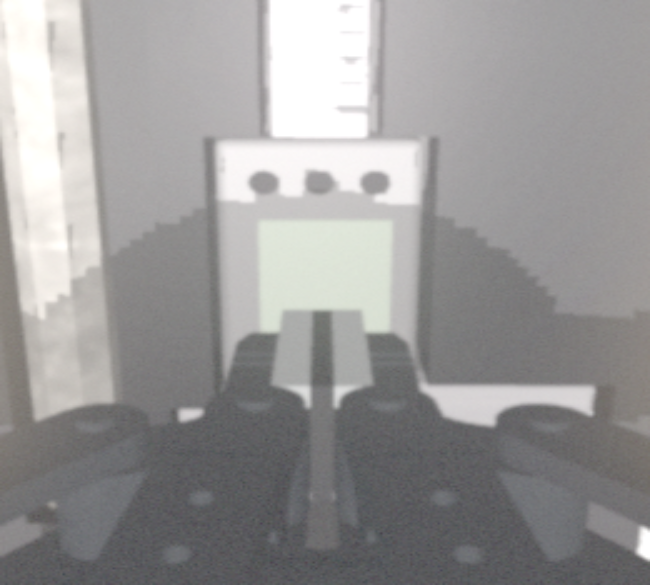

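View pics/c33.png

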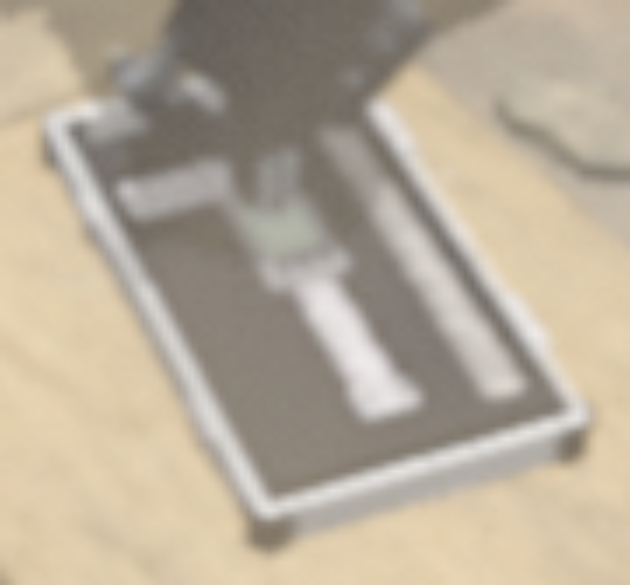

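>>> move_arm(
  plan=[
    [[0,0,0,-1,0,0,0],[0,0,0,-2,0,0,0],[0,4,0,-2,0,0,0],[0,8,0,-2,0,0,0],[0,11,0,-2,0,0,0],[0,11,0,-2,0,0,0],[0,11,0,-1,0,0,0],[0,11,0,-0.3,0,0,0],[0,11,0,-0.1,0,0,0],[0,11,0,-0.1,0,0,0]],
  ],
)

```text
time_s: 17.53
position: [0.5497, -0.2875, 0.0127]
orientation: [[0.099, -0.995, -0.001], [-0.995, -0.099, -0.002], [0.002, 0.001, -1.0]]
force: [-6.0, -4.2, 19.1]
grip_width: 0.0002
```

>>> move_arm(
  plan=[
    [[0,0,0,-2,0,0,0],[0,0,0,-5,0,0,0],[0,-4,0,-9,0,0,0],[0,-8,0,-12,0,0,0],[0,-12,0,-15,0,0,0],[0,-14,0,-15,0,0,0],[0,-14,0,-15,0,0,0]],
  ],
)

```text
time_s: 18.12
position: [0.5371, -0.1432, 0.164]
orientation: [[0.101, -0.995, 0.005], [-0.995, -0.101, 0.001], [-0.0, -0.005, -1.0]]
force: [0.3, 0.2, -0.6]
grip_width: 0.0002
```

Run:
```python
from h import *
np.set_printoptions(precision=4,suppress=True)
o=arm.get_obs(); print(o['position'],o['force'],o['moment'])
cap('wrist','w20');cap('side','s20')
i=cv2.imread('pics/w20.png'); i=np.clip(255*(i/255.)**.5*1.1,0,255).astype('uint8'); cv2.imwrite('pics/c34.png',cv2.resize(i[0:260,190:390],None,fx=3,fy=2.3))
i=cv2.imread('pics/s20.png'); cv2.imwrite('pics/c35.png',cv2.resize(i[215:305,255:345],None,fx=7,fy=6.5))
```

```text
[ 0.5371 -0.1432  0.164 ] [ 0.2696  0.1922 -0.6336] [-0.0588 -0.0653 -0.0418]
```

View pics/w20.png

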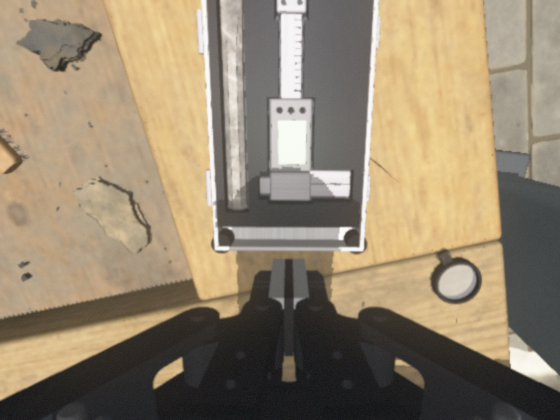

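View pics/c34.png

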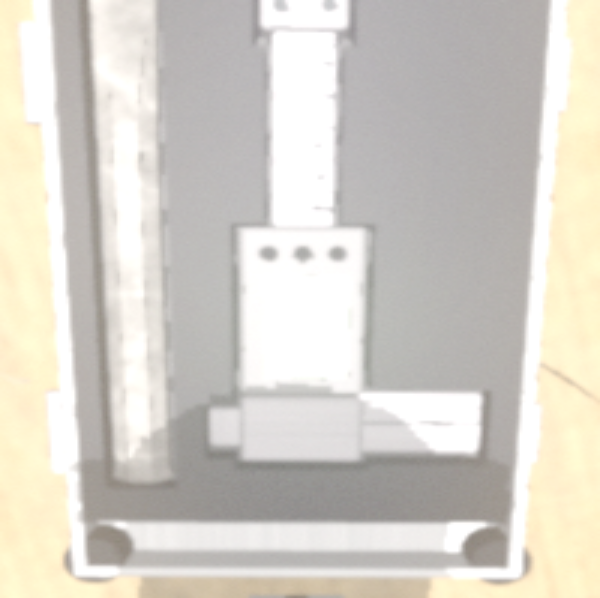

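View pics/c35.png

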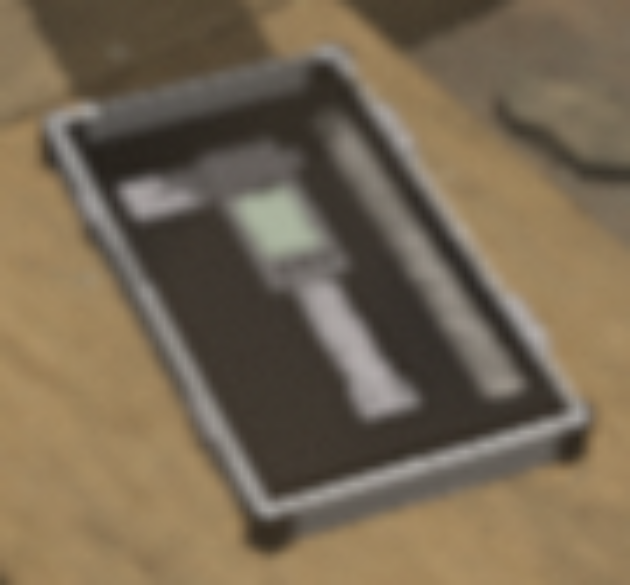

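>>> move_arm(
  plan=[
    [[0,4,1.2,3,0,0,0],[0,7,2.5,6,0,0,0],[0,11,3.5,9,0,0,0],[0,11,3.5,12,0,0,0],[0,11,3.5,14,0,0,0],[0,11,3.5,14.5,0,0,0],[0,11,3.5,14.5,0,0,0]],
  ],
)

```text
time_s: 18.8
position: [0.5102, -0.262, 0.0139]
orientation: [[0.097, -0.995, -0.005], [-0.995, -0.097, -0.0], [-0.0, 0.005, -1.0]]
force: [0.9, 0.9, -0.1]
grip_width: -0.0002
```

>>> move_arm(
  plan=[
    [[0,0,0,0.2,0,0,0],[0,0,0,0.35,0,0,0],[0,0,0,0.5,0,0,0],[0,0,0,0.5,0,0,0]],
  ],
)

```text
time_s: 19.13
position: [0.5109, -0.2616, 0.0131]
orientation: [[0.099, -0.995, -0.002], [-0.995, -0.099, -0.001], [0.001, 0.002, -1.0]]
force: [-11.9, 2.4, 33.6]
grip_width: -0.0002
```

>>> move_arm(
  plan=[
    [[0,0,0,-1,0,0,0],[0,0,0,-4,0,0,0],[0,-4,0,-8,0,0,0],[0,-8,0,-12,0,0,0],[0,-10,-2,-15,0,0,0],[0,-10,-2,-15,0,0,0],[0,-10,-2,-15,0,0,0]],
  ],
)

```text
time_s: 19.72
position: [0.5258, -0.1572, 0.1654]
orientation: [[0.101, -0.995, 0.008], [-0.995, -0.101, -0.0], [0.001, -0.007, -1.0]]
force: [0.9, -1.0, 0.1]
grip_width: 0.0003
```

Run:
```python
from h import *
np.set_printoptions(precision=4,suppress=True)
o=arm.get_obs(); print(o['position'],o['force'],o['dq'],o['time_s'])
cap('wrist','w21')
i=cv2.imread('pics/w21.png'); i=np.clip(255*(i/255.)**.5*1.1,0,255).astype('uint8'); cv2.imwrite('pics/c36.png',cv2.resize(i[0:260,170:390],None,fx=2.8,fy=2.3))
```

```text
[ 0.5258 -0.1572  0.1654] [ 0.9073 -0.9856  0.0706] [-0.0393  0.0456 -0.0654 -0.0178  0.0661  0.0526] 19.7167
```

View pics/c36.png

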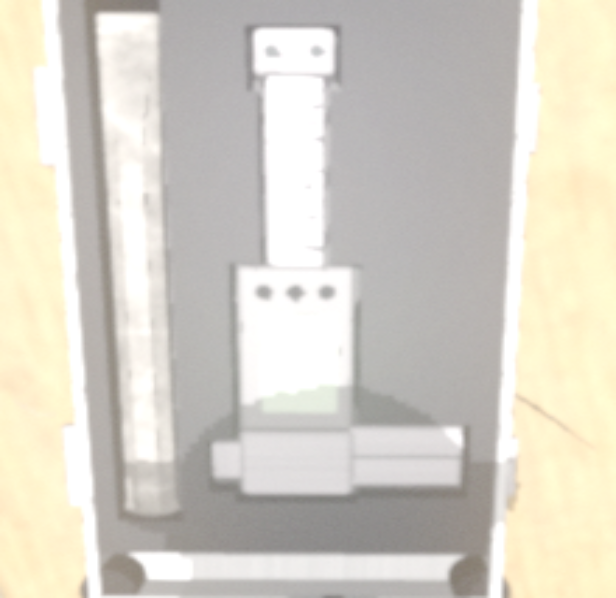

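Run:
```python
from h import *
print(arm.job_done())
```

```text
the job is handed in; nothing more can be done
None
```

The caliper is pressed into its matching cutout at both the head and tail ends, and I handed the job in at about 19.7 s. No verdict was reported. I gripped it across the housing, lowered it into the mouth, then pressed the housing and end block in turn with the closed fingers.

**Depth check:** The head and tail presses both stopped hard at a TCP height of 12.7 mm, against 13.1 mm when I touched the foam top beside the caliper. That puts the caliper's top about 0.4 mm below the foam, where 0.5 mm is expected when home. The last wrist picture shows even gaps round the caliper and the chisel still in its cutout. I never moved near the bottle, hand lens or ammonite.

**What disagreed:**
- **Fingertips:** They stood about 14 mm behind the reported TCP, not 25 mm ahead of it as stated. I worked from what the cameras and contacts showed.
- **Insert position:** The foam insert stood about 7 mm toward the case's -y end. The estimates varied by about 1–2 mm.
- **Peak forces:** They reached 29.5 N on the head and 33.6 N on the foam touch, closer to the 40 N body limit than I wanted. Only the fingertips appeared to be in contact, though.

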